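# Load the banding spindle with a mandrel of terracotta rings

## Task

Set up the banding spindle for the next batch: pull the mandrel up out of its tight foam case and seat it fully home in the spindle's taper, upright, with its flange slot down over the two brass dogs. Then thread every terracotta ring that is on the table onto the mandrel's post, after them slip the brass collar on top of the stack, and last of all push the red drive lever fully over to its on side, towards the spindle. Leave the jar, pots and tools on the table undisturbed.

Things in the scene. Friction and masses are not known exactly. Their poses are not given: they have to be found in the camera images.
- mandrel: Mandrel, 0.28 to 0.46 kg, 129 mm long. Origin: centre of its flange's underside, z up the axis. Below (z -45 to 0 mm) a tapered shank, 30 mm diameter at the top, 18 near the tip. z 0 to 12: flange, 60 mm across, cut by a drive slot 14 mm wide along x (notches in the rim at +x and -x, 32 mm hub between), flat sides 56 mm apart across y. Starts upright in the case.
- mandrel_grip (a point): Point on the mandrel's axis 70 mm above the flange's underside, in the middle of where to grip, axes as the mandrel's. The post is round, 24 mm diameter, from 12 to 48 mm above the underside; from 48 to 84 mm (its top) it is a grip end, 20 mm along x and 14 mm along y, its two flats facing +y and -y: from above, close the fingers along y.
- case: Orange case with grey foam, fixed, 144 x 124 mm, 66 mm high; origin on the table under the cutout's axis. The mandrel stands in the cutout, x axes alike, flange underside 50 mm above the table, post standing out. Two sprung foam pads squeeze the flange's flat sides: pulling it up takes 10 to 20 N with its weight, free after 14 mm. Small sideways wiggles help.
- unit: Banding spindle unit: blue box, grey top, fixed, 250 x 140 mm, top 50 mm above the table, reaching from 75 mm on the +x side to 175 mm on the -x side of its origin, which lies on the table under the spindle's axis. The dark steel spindle nose stands on its top: 64 mm diameter, face 100 mm above the table.
- spindle_nose (a point): Centre of the spindle nose's top face; turns with the spindle; z up, x along the line of the dogs. Tapered bore: 31 mm at the mouth, 47 mm deep, 0.8 mm wider than the shank all round; when home the flange's underside lies on the face. Two brass dogs on the face, 20 to 30 mm either side of the axis, 10 mm wide, 9 mm high, narrowed to 6 mm on top. The spindle turns against a slight drag (0.1 N m).
- lever (a joint): Drive lever of the unit, rad: about 0 (off) leaning towards the unit's -x end, 1.0 (fully on) leaning to its +x, towards the spindle; it stays where it is left and needs about 1 N at the knob.
- lever_tip (a point): Centre of the lever's red ball knob, 26 mm diameter, 142 mm above the table at either end of its swing and 152 mm midway; it swings in the unit's x-z plane, 80 mm from its pivot, which lies 72 mm above the table, 125 mm to the unit's -x of the spindle's axis.
- collar: Brass collar, a heavy ring lying flat on the table, 46 mm outside, 30 mm bore, 18 mm tall, 150 g; origin at the centre of its underside, z up.
- jar: Bystander: blue jar with a white lid, 48 mm diameter, 58 mm high, standing among the rings; origin under its base.
- vase: Bystander: terracotta vase, 92 mm across, 108 mm high; origin under its base.
- vase2: Bystander: dark brown vase, 94 mm across, 95 mm high; origin under its base.
- brush_pot: Bystander: white pot, 72 mm diameter, with brushes standing to 180 mm; origin under its base.
- glaze_tub: Bystander: white tub with blue lid, 90 mm diameter, 110 mm high; origin under its base.
- rib_tool: Bystander: flat-bladed tool with wooden handle, 200 mm, lying on the table; origin under its middle.
- dish: Bystander: blue bowl, 100 mm across, 40 mm high; origin under its base.
- ring1: One ring of fired terracotta lying flat on the table, 54 mm outside, 34 mm bore, 14 mm tall, 45 g; origin at the centre of its underside, z up (absent in some starts: 2 to 4 of the four are there)
- ring2: Another ring of fired terracotta lying flat on the table, 54 mm outside, 34 mm bore, 14 mm tall, 45 g; origin at the centre of its underside, z up (absent in some starts: 2 to 4 of the four are there)
- ring3: Another ring of fired terracotta lying flat on the table, 54 mm outside, 34 mm bore, 14 mm tall, 45 g; origin at the centre of its underside, z up (absent in some starts: 2 to 4 of the four are there)
- ring4: Another ring of fired terracotta lying flat on the table, 54 mm outside, 34 mm bore, 14 mm tall, 45 g; origin at the centre of its underside, z up (absent in some starts: 2 to 4 of the four are there)
Not all that is in view belongs to the job. What is shaped like the ring1 but pink, purple or white is not meant.

How it is judged:
On the way, in this order (a step that is already met when the one before it is completed fails the run):
1. the mandrel is seated home in the spindle, slot over the dogs (distance between mandrel and spindle_nose below 0.004 m and angle between mandrel's own z axis and vertical below 0.06 rad and angle between the x axis of mandrel and the x axis of spindle_nose, either way round below 0.08 rad), for 0.3 s.
2. every ring present is on the mandrel's post (all of step 1 and horizontal distance between each of ring1, ring2, ring3, ring4 and mandrel below 0.009 m and z of ring1 in the frame of mandrel between 0.008 and 0.062 m and z of ring2 in the frame of mandrel between 0.008 and 0.062 m and z of ring3 in the frame of mandrel between 0.008 and 0.062 m and z of ring4 in the frame of mandrel between 0.008 and 0.062 m), for 0.3 s.
3. the collar is on the post, on top of the rings (all of step 2 and horizontal distance between collar and mandrel below 0.009 m and z of collar in the frame of mandrel between 0.032 and 0.089 m), for 0.3 s.
4. the drive lever is pushed over to on (value of joint lever above 0.85 rad), for 0.2 s.
At the end, for the whole second after the job is handed in: The mandrel is home in the spindle (within 4 mm, upright, slot within 0.08 rad of the dogs' line); every ring present and above them the collar are on its post, within 9 mm of its axis and down on the stack; the lever is past 0.85 rad of 1.0; all at rest (all of step 3 and value of joint lever above 0.85 rad and linear speed of each of ring1, ring2, ring3, ring4, collar, mandrel below 0.02 m/s); the robot touches nothing.
It fails at once if a bystander is shoved more than 5 cm or knocked over (distance of any of jar, vase, vase2, brush_pot, glaze_tub, rib_tool, dish from where it was at the start of the episode above 0.05 m or angle between any of jar, vase, vase2, brush_pot, glaze_tub, rib_tool, dish's own z axis and vertical above 0.6 rad).
Of ring1, ring2, ring3, ring4 only 2 to 4 are there at a start; the rules pass over those that are not, and their reading is None.
At some moment in a run one of ring1, ring2, ring3, ring4, collar may be knocked a few centimetres aside while the robot is not near it.
It also fails if it takes over 210 s, if anything falls off the work surface, if the arm or the gripper's body presses on something with over 40 N, if the wrist force passes 120 N, or if a joint passes its speed limit or range.

## Robot

A 6-joint arm with a two-finger parallel gripper is mounted at the origin on the work surface. World frame = base frame: x ahead of the robot, y to its left, z up, the work surface at z = 0. Lengths are in m, angles in rad, forces in N, time in s.
With the tool pointing down it reaches from about 0.35 to 0.875 m from the base axis. Payload 4.2 kg.
Tool frame: the origin (TCP) lies on the centre line of the jaws, within the pads' length; the fingertips stand 8 mm ahead of it and the grasp point (between the pads) lies 11 mm behind it (arm.tips_ahead is the distance from the TCP to the fingertips, in m); z points along the fingers, x is the direction in which the jaws open and shut, and the axes are right-handed (so a half turn about z gives the same grasp; the last joint's range is limited). The gripper opens to 85 mm and grips with 20 to 120 N. Pads are 22 mm wide; open, the fingers measure 114 mm over their backs; the gripper's body (76 mm by 85 mm) begins 54 mm behind the grasp point. The pads swing forward as they close: fully open they stand 13 mm farther back than shut.
Start: joints at [-0.964, 0.385, 0.008, 0, -1.194, -0.259], TCP at [0.213, -0.588, 0.239] pointing down, gripper open.
Joint ranges: [-3.14, 3.14], [-1.21, 2.06], [-1.07, 1.41], [-3.16, 2.05], [-2.99, -0.16], [-3.1, 3.1]. Speed limits (rad/s): [2.79, 2.79, 3.14, 3.14, 3.14, 3.14].

## Interface

Orientations are given as a rotation vector (axis times angle).
In Python, from cell import arm gives the robot as it stands.
- The arm moves only by the tool servo_tool, never from a script. Its argument "motion" is one flat list of numbers, 7 for each row, row after row: the closure, from 0 (fully open) to 1 (shut), then the shift along the tool's x, y, z as a fraction of full scale, then the turn, a rotation vector about the tool's x, y, z as a fraction of full scale. In form: [grip, tx, ty, tz, wx, wy, wz, grip, tx, ty, tz, wx, wy, wz, ...]. A call has 1 to 5 rows; each row is the pose to reach, as a shift and turn from the pose measured when the call began, along the tool's axes at that moment, turning the shorter way round; what a row does not reach only later rows make up. Full scale, the value 1, is 0.2 m for a shift and 360 degrees for a turn. A row lasts 1/8 s, in which the tool goes at most 62.5 mm and 10.7 degrees, less where a joint would pass 70% of its speed; a pose out of reach is approached as far as the arm can. A call with a number of a shift or a turn outside -1 to 1 is refused whole. A call with a gripper value outside its range is refused whole. The fingers move at their own pace and stop on an object; "squeeze" is the grip in N (left out, the last holds). Time passes only in rows, so rows that repeat a pose let the fingers close. It gives the time, the measured TCP pose, the force and the opening at its end, in the units of the state.
- arm.get_state(): the state, without advancing time (a new reading comes with each control period).
- arm.snapshot(name): name is "side" or "top" or "wrist"; returns the picture (420x560x3 uint8, red, green, blue); there is no depth.
- arm.calibration(name): a dict with "mtx" (3x3 intrinsics, pixels), "R" (3x3) and "t" (3): a world point X has camera coordinates R X + t; the wrist camera has in their place "hand_eye" (4x4, takes a point from camera to tool coordinates, whose origin is the TCP and whose axes are the tool frame's). Camera axes: x right, y down, z forward; pixel columns grow to the right and rows downward; lengths in m; the calibration is good to about 2 mm. The wrist camera is an equidistant fisheye: a pixel r from the principal point sees the ray r / f radians off the axis. A picture is of the moment at which its call begins: read the wrist's pose just before it. calibration takes no time and is no camera call.
- arm.job_done(): hands the job in, once; it reports no verdict.
The state is a dict: "clock": time; "joint_pos": joint angles; "qvel": joint speeds; "joint_torque": joint torques, N m; "position": TCP position; "tool_rot": TCP orientation; "contact_force": force on the tool from outside, world axes, zero at the start; "moment": the same for the moment, N m; "grip_width": opening from 0.0 (shut) to 1.0 (fully open).
Only numpy, scipy, OpenCV 4.12 (cv2) and the standard library are available. Lean on these libraries where they do the work, as an engineer would, in place of code of your own. Each camera call takes 0.05 s, during which the arm holds its last target. There are 200 camera calls.

## Working session

There is one attempt and no reset: what is moved stays moved. The work goes in short steps, Python scripts to look and compute and a tool call to move; the robot and the scene stay as the last step left them, time stands still between calls to the robot, and variables do not carry over. Pictures are saved under pics/ and viewed, about 12 in all and at most 16, crops included, and the job is handed in when it is done.

Besides the shell and the picture viewer there is one more tool, called after "Request:" in YAML: its name, and indented under it one key for each argument. servo_tool: Moves the arm, as the interface text tells. Its arguments: {"type":"object","properties":{"motion":{"type":"array","items":{"type":"number"}},"squeeze":{"type":"number"}},"required":["motion"]}

```bash
mkdir -p pics; ls; python3 - <<'E'
from cell import arm
import cv2,numpy as np
print(arm.get_state())
for n in("top","side"):
    im=arm.snapshot(n); cv2.imwrite(f"pics/{n}0.png",im[:,:,::-1])
    c=arm.calibration(n); print(n,c)
im=arm.snapshot("wrist"); cv2.imwrite("pics/wrist0.png",im[:,:,::-1]); print(arm.calibration("wrist"),arm.tips_ahead)
E
```

```text
pics
{'clock': 0.0, 'joint_pos': array([-9.64376211e-01,  3.85565129e-01,  6.63390661e-03, -5.05038075e-04,
       -1.19399419e+00, -2.58579490e-01]), 'qvel': array([-0.0009655 ,  0.00102156, -0.00021109, -0.00093733, -0.00040919,
        0.00063445]), 'joint_torque': array([ 6.41639435e-04, -3.92294276e+01,  1.88405424e+01,  4.18595552e+00,
       -4.48068909e-03, -4.75848481e-06]), 'position': array([ 0.21286041, -0.5870374 ,  0.23821865]), 'tool_rot': array([-1.80270509e+00, -2.57066626e+00, -1.84670313e-03]), 'contact_force': array([ 0.13393216,  0.03453524, -1.13283273]), 'moment': array([ 0.00912776,  0.01559624, -0.03870227]), 'grip_width': 1.0010736326972027}
top {'mtx': array([[438.35973672,   0.        , 285.08592709],
       [  0.        , 438.35973672, 210.89187707],
       [  0.        ,   0.        ,   1.        ]]), 'R': array([[-0.01271011, -0.99970683, -0.02060841],
       [-0.98726831,  0.01581474, -0.15827562],
       [ 0.15855513,  0.01833433, -0.98717988]]), 't': array([0.11062376, 0.56515747, 1.36345601])}
side {'mtx': array([[420.18311446,   0.        , 281.87966905],
       [  0.        , 420.18311446, 208.45413339],
       [  0.        ,   0.        ,   1.        ]]), 'R': array([[ 0.97803775, -0.20831071,  0.00698668],
       [-0.14362619, -0.69787196, -0.70167389],
       [ 0.151042  ,  0.68526008, -0.71246399]]), 't': array([-0.55221617,  0.23823269,  0.90565024])}
{'mtx': array([[325.1922621 ,   0.        , 273.02341985],
       [  0.        , 325.1922621 , 202.28427589],
       [  0.        ,   0.        ,   1.        ]]), 'hand_eye': array([[ 9.99999829e-01, -4.38185056e-04, -3.87219592e-04,
         7.77210071e-04],
       [ 5.33569108e-04,  9.54688817e-01,  2.97605407e-01,
        -7.60554268e-02],
       [ 2.39267972e-04, -2.97605562e-01,  9.54688888e-01,
        -1.33966546e-01],
       [ 0.00000000e+00,  0.00000000e+00,  0.00000000e+00,
         1.00000000e+00]])} 0.008
```

View pics/top0.png

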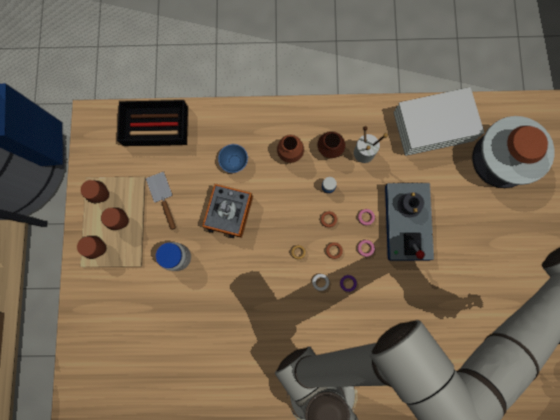

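View pics/side0.png

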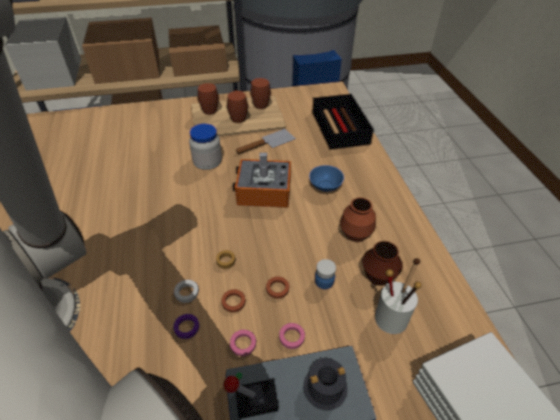

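Top view shows terracotta rings at about (328,219) and (333,250), collar (297,252), case (227,210), unit spindle (413,203) with lever knob (420,255). The side view agrees on two terracotta rings. Next: a zoom and plane positions.

```bash
cat > h.py <<'E'
from cell import arm
import cv2,numpy as np
from scipy.spatial.transform import Rotation as R
def st():
    s=arm.get_state(); return s,np.array(s['position']),R.from_rotvec(s['tool_rot'])
def fix(n,u,v,z):
    c=arm.calibration(n);K=c['mtx'];d=c['R'].T@np.linalg.solve(K,[u,v,1.]);o=-c['R'].T@c['t']
    return o+d*(z-o[2])/d[2]
def wray(u,v,p,r):
    c=arm.calibration('wrist');K=c['mtx'];H=c['hand_eye']
    x=(u-K[0,2])/K[0,0];y=(v-K[1,2])/K[1,1];th=np.hypot(x,y)
    d=np.array([x/th*np.sin(th),y/th*np.sin(th),np.cos(th)]) if th>1e-9 else np.array([0,0,1.])
    return p+r.apply(H[:3,3]), r.apply(H[:3,:3]@d)
def wfix(u,v,z,p,r):
    o,d=wray(u,v,p,r); return o+d*(z-o[2])/d[2]
def wproj(X,p,r):
    c=arm.calibration('wrist');K=c['mtx'];H=c['hand_eye']
    q=H[:3,:3].T@(r.inv().apply(np.array(X)-p)-H[:3,3]); th=np.arctan2(np.hypot(*q[:2]),q[2]); k=th/np.hypot(*q[:2])
    return K[0,0]*q[0]*k+K[0,2],K[1,1]*q[1]*k+K[1,2]
def go(target,ang=None,n=5):
    """shift fractions and turn to reach target TCP pointing down, tool x at world yaw ang (mod pi)"""
    s,p,r=st()
    sh=r.inv().apply(np.array(target)-p)/.2
    x0=r.apply([1,0,0]);a0=np.arctan2(x0[1],x0[0])
    if ang is None: ang=a0
    d=(ang-a0+np.pi/2)%np.pi-np.pi/2
    T=R.from_euler('z',a0+d)*R.from_rotvec([np.pi,0,0])
    w=(r.inv()*T).as_rotvec()/(2*np.pi)
    print('shift',sh.round(4),'turn',w.round(4),'j6',s['joint_pos'][5].round(3),'dist mm',(np.linalg.norm(sh)*200).round(1),'deg',(np.linalg.norm(w)*360).round(1))
def snap(n,name,crop=None,k=1):
    im=arm.snapshot(n)[:,:,::-1].copy()
    if crop: x,y,w,h=crop; im=im[y:y+h,x:x+w]
    cv2.imwrite(f'pics/{name}.png',cv2.resize(im,None,fx=k,fy=k,interpolation=cv2.INTER_CUBIC))
E
python3 - <<'E'
from h import *
for n,z in(("top",.007),("side",.007)):
    im=cv2.imread(f"pics/{n}0.png");hsv=cv2.cvtColor(im,cv2.COLOR_BGR2HSV)
    for nm,lo,hi in(("terra",(2,110,60),(11,220,200)),("brass",(12,140,60),(28,255,220))):
        m=cv2.inRange(hsv,lo,hi);N,L,S,C=cv2.connectedComponentsWithStats(m)
        for i in range(1,N):
            if 40<S[i,4]<700:
                b=S[i]; cx,cy=b[0]+b[2]/2-.5,b[1]+b[3]/2-.5; print(n,nm,b,fix(n,cx,cy,z).round(3))
t=cv2.imread('pics/top0.png'); a=cv2.resize(t[175:245,190:265],None,fx=5,fy=5,interpolation=2);b=cv2.resize(t[175:270,375:440],None,fx=5,fy=5,interpolation=2)
H=np.zeros((475,720,3),np.uint8);H[:350,:375]=a;H[:475,385:385+325]=b;cv2.imwrite('pics/z0.png',H)
print('case',fix('top',227,209,.134),'nose',fix('top',413,203,.1),'knob',fix('top',420,255,.142))
E
```

```text
top terra [279 135  25  27 363] [0.788 0.08  0.007]
top terra [ 81 180  22  19 314] [0.658 0.754 0.007]
top terra [101 208  22  19 328] [0.562 0.681 0.007]
top terra [321 211  16  16 122] [ 0.545 -0.039  0.007]
top terra [ 77 236  22  21 336] [0.466 0.756 0.007]
top terra [326 243  17  16 122] [ 0.44  -0.054  0.007]
top brass [202 184  51  53 326] [0.579 0.296 0.007]
top brass [162 202  13  27 127] [0.565 0.492 0.007]
top brass [292 246  13  13  73] [0.437 0.063 0.007]
side terra [251  78  20  31 416] [0.657 0.812 0.007]
side terra [198  83  19  31 426] [0.46  0.816 0.007]
side terra [227  90  21  32 436] [0.56  0.744 0.007]
side terra [234 160  56  34 220] [0.578 0.349 0.007]
side terra [255 194  20  12  61] [0.569 0.253 0.007]
side terra [367 250  35  32 470] [ 0.808 -0.027  0.007]
side terra [266 276  23  23 271] [ 0.546 -0.035  0.007]
side terra [222 289  24  23 285] [ 0.444 -0.049  0.007]
side brass [237 140  27  14 122] [0.568 0.498 0.007]
side brass [216 251  19  18 197] [0.439 0.068 0.007]
side brass [385 269   9   8  56] [ 0.812 -0.049  0.007]
case [0.56118414 0.27641211 0.134     ] nose [ 0.57635194 -0.29299938  0.1       ] knob [ 0.41417167 -0.29270002  0.142     ]
```

View pics/z0.png

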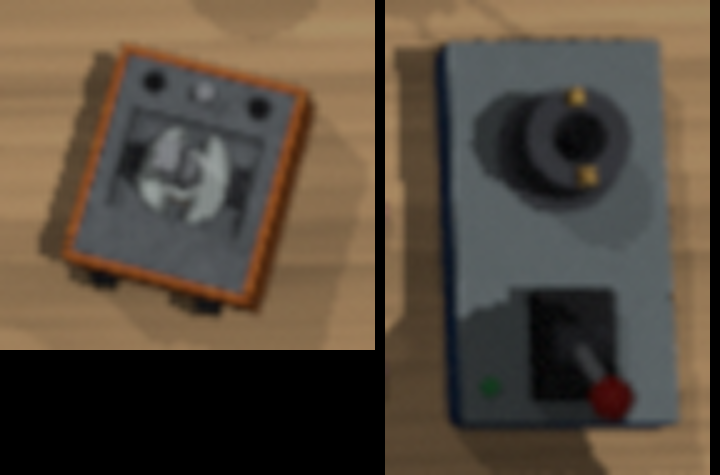

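The zoom shows the case's x axis about -0.27 rad from world x and the dogs at crop (578,97) and (590,176), a line at about +0.15 rad. I'm moving above the case.

```bash
python3 - <<'E'
from h import *
print('case c',fix('top',227.5,210.5,.066),'nose',fix('top',414.8,202.3,.107), fix('top',413.6,194.4,.109),fix('top',416,210.2,.109))
go((.565,.275,.26),1.30)
s,p,r=st();print(r.apply([1,0,0]),r.apply([0,1,0]))
E
```

```text
case c [0.56769508 0.28519694 0.066     ] nose [ 0.57721978 -0.29667818  0.107     ] [ 0.60154899 -0.29391583  0.109     ] [ 0.55233166 -0.29830543  0.109     ]
shift [ 3.4531  3.1242 -0.1023] turn [-0.0001 -0.0002  0.0984] j6 -0.259 dist mm 931.6 deg 35.4
[-0.34076803  0.94014596  0.00164843] [ 9.40147154e-01  3.40768703e-01 -1.38156974e-04]
```

Request:
servo_tool:
  motion: [0,0.86,0.78,-0.1,0,0,0,0,0.86,0.78,-0.1,0,0,0,0,0.86,0.78,-0.1,0,0,0,0,0.86,0.78,-0.1,0,0,0]

```text
clock: 0.65
position: [0.3013, -0.3702, 0.2589]
tool_rot: [-1.802, -2.572, -0.002]
contact_force: [1.3, -0.2, 0.7]
grip_width: 1.001
```

Request:
servo_tool:
  motion: [0,0.86,0.78,0,0,0,0,0,0.86,0.78,0,0,0,0,0,0.86,0.78,0,0,0,0,0,0.86,0.78,0,0,0,0]

```text
clock: 1.15
position: [0.3895, -0.1531, 0.2594]
tool_rot: [-1.8, -2.574, -0.003]
contact_force: [0.3, -0.1, -0.2]
grip_width: 1.003
```

Request:
servo_tool:
  motion: [0,0.86,0.78,0,0,0,0,0,0.86,0.78,0,0,0,0,0,0.86,0.78,0,0,0,0,0,0.86,0.78,0,0,0,0]

```text
clock: 1.65
position: [0.4774, 0.0644, 0.2597]
tool_rot: [-1.798, -2.575, -0.003]
contact_force: [0.7, -0.5, 0.4]
grip_width: 0.995
```

Request:
servo_tool:
  motion: [0,0.86,0.78,0,0,0,0.098,0,0.86,0.78,0,0,0,0.098,0,0.86,0.78,0,0,0,0.098,0,0.86,0.78,0,0,0,0.098,0,0.86,0.78,0,0,0,0.098]

```text
clock: 2.28
position: [0.5649, 0.2823, 0.258]
tool_rot: [-2.491, -1.912, 0.002]
contact_force: [0.4, -0.1, -0.7]
grip_width: 0.997
```

```bash
python3 - <<'E'
from h import *
s,p,r=st();print(p,s['contact_force'],s['clock'])
go((.565,.275,.26),1.30)
snap('wrist','w1',(140,60,280,210),2.5)
print(wproj((.565,.28,.134),p,r))
snap('top','t1')
E
```

```text
[0.56492939 0.28232292 0.25800335] [ 0.41247554 -0.10579903 -0.69933945] 2.275
shift [-0.0353  0.0098 -0.01  ] turn [-0.0003 -0.      0.0015] j6 -2.55 dist mm 7.6 deg 0.5
(np.float64(269.6598998967944), np.float64(198.75661100041086))
```

View pics/w1.png

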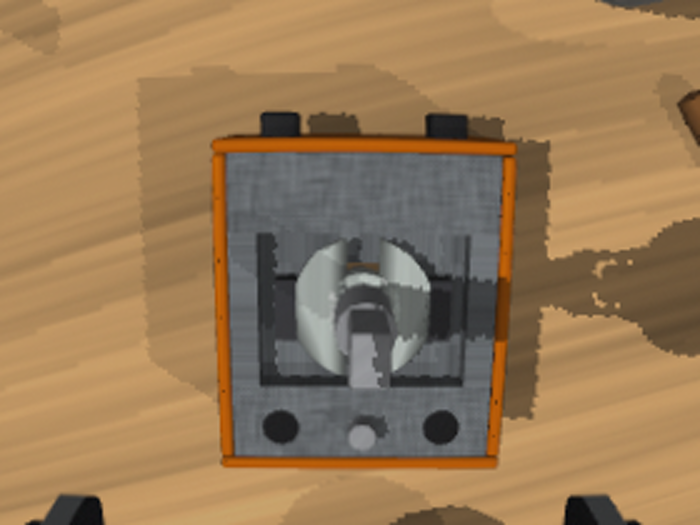

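The close view shows the grip end's top face centred at crop (370,361), flange centred at (364,309), and the yaw aligned within about 0.02 rad.

```bash
python3 - <<'E'
from h import *
s,p,r=st()
a=wfix(288,204.4,.134,p,r);b=wfix(285.6,183.6,.062,p,r);print(a,b)
# rim yaw at z=.066
f=lambda u,v:wfix(140+u/2.5,60+v/2.5,.066,p,r)
q=[f(213,140),f(516,143),f(498,462),f(222,465)]; print(np.array(q).round(4),np.mean(q,0))
for i,j in((0,3),(1,2)): d=q[i]-q[j]; print(np.arctan2(d[1],d[0]),np.linalg.norm(d))
for i,j in((0,1),(3,2)): d=q[i]-q[j]; print(np.arctan2(d[1],d[0]),np.linalg.norm(d))
m=(a+b)/2
for z in(.2,.125): go((m[0],m[1],z),1.30)
im=cv2.imread('pics/t1.png');hsv=cv2.cvtColor(im,cv2.COLOR_BGR2HSV)
for nm,lo,hi in(("terra",(2,110,60),(11,220,200)),):
    N,L,S,C=cv2.connectedComponentsWithStats(cv2.inRange(hsv,lo,hi))
    for i in range(1,N):
        if 25<S[i,4]<700: b=S[i];print(b,fix('top',b[0]+b[2]/2-.5,b[1]+b[3]/2-.5,.007).round(3))
E
```

```text
[0.57337232 0.29068916 0.134     ] [0.57349654 0.2913422  0.062     ]
[[0.4888 0.2509 0.066 ]
 [0.521  0.3688 0.066 ]
 [0.6562 0.3322 0.066 ]
 [0.625  0.2127 0.066 ]] [0.5727568  0.29114845 0.066     ]
2.8684290578494456 0.14149724123370047
2.877256240339052 0.14005080046050575
-1.8375941727624694 0.12217810375339741
-1.8258951726279413 0.12343200573882518
shift [0.0671 0.0302 0.2957] turn [-0.0003 -0.      0.0012] j6 -2.55 dist mm 60.9 deg 0.4
shift [0.067  0.0308 0.6707] turn [-0.0003 -0.      0.0012] j6 -2.55 dist mm 134.9 deg 0.4
[279 135  25  27 348] [0.788 0.08  0.007]
[ 81 180  21  19 308] [0.658 0.755 0.007]
[101 208  17  18 166] [0.563 0.689 0.007]
[321 211  16  16 121] [ 0.545 -0.039  0.007]
[ 77 236  21  21 327] [0.466 0.757 0.007]
[326 243  17  16 126] [ 0.44  -0.054  0.007]
```

View pics/t1.png

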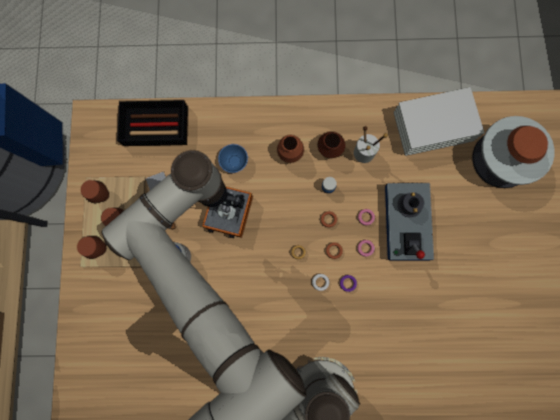

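Request:
servo_tool:
  motion: [0,0.067,0.031,0.3,0,0,0,0,0.067,0.031,0.3,0,0,0,0,0.067,0.031,0.5,0,0,0,0,0.067,0.031,0.6,0,0,0,0,0.067,0.031,0.72,0,0,0]

```text
clock: 3.0
position: [0.5745, 0.2905, 0.1177]
tool_rot: [-2.493, -1.91, -0.005]
contact_force: [-0.0, 0.0, -0.3]
grip_width: 1.002
```

Request:
servo_tool:
  motion: [0.5,0,0,0,0,0,0,1,0,0,0,0,0,0,1,0,0,0,0,0,0,1,0,0,0,0,0,0,1,0,0,0,0,0,0]
  squeeze: 30

```text
clock: 3.62
position: [0.5753, 0.2914, 0.1192]
tool_rot: [-2.493, -1.911, -0.01]
contact_force: [-1.3, 2.1, 4.5]
grip_width: 0.155
```

Request:
servo_tool:
  motion: [1,0,0,0,0,0,0,1,0,0,0,0,0,0,1,0,0,0,0,0,0,1,0,0,0,0,0,0]
  squeeze: 100

```text
clock: 4.12
position: [0.5753, 0.2916, 0.1194]
tool_rot: [-2.493, -1.911, -0.011]
contact_force: [-0.4, 1.7, 3.3]
grip_width: 0.136
```

Request:
servo_tool:
  motion: [1,0,0,-0.03,0,0,0,1,0.003,0.003,-0.06,0,0,0,1,-0.003,-0.003,-0.09,0,0,0,1,0.003,0.003,-0.12,0,0,0,1,0,0,-0.15,0,0,0]

```text
clock: 4.75
position: [0.5756, 0.2912, 0.1512]
tool_rot: [2.493, 1.911, 0.012]
contact_force: [0.2, -0.5, -4.6]
grip_width: 0.137
```

Request:
servo_tool:
  motion: [1,0,0,-0.1,0,0,0,1,0,0,-0.2,0,0,0,1,0,0,-0.35,0,0,0,1,0,0,-0.5,0,0,0,1,0,0,-0.5,0,0,0]

```text
clock: 5.38
position: [0.5761, 0.2912, 0.2554]
tool_rot: [2.492, 1.911, 0.024]
contact_force: [0.7, -0.3, -4.3]
grip_width: 0.138
```

```bash
python3 - <<'E'
from h import *
s,p,r=st();print(p,r.as_rotvec(),s['contact_force'],s['moment'],s['grip_width'],r.apply([0,0,1]))
c=arm.snapshot('wrist')[100:420,100:460,::-1]; a=arm.snapshot('side')[60:220,180:340,::-1]
H=np.zeros((480,800,3),np.uint8);H[:320,:360]=c;H[:416,370:786]=cv2.resize(a,(416,416));cv2.imwrite('pics/w2.png',H)
E
```

```text
[0.57613337 0.29122554 0.25538905] [2.49224048 1.91117816 0.02434492] [ 0.71298213 -0.27212478 -4.29428382] [-0.03409649  0.01694029  0.01997748] 0.13843624045891342 [ 0.01279996  0.00878323 -0.9998795 ]
```

View pics/w2.png

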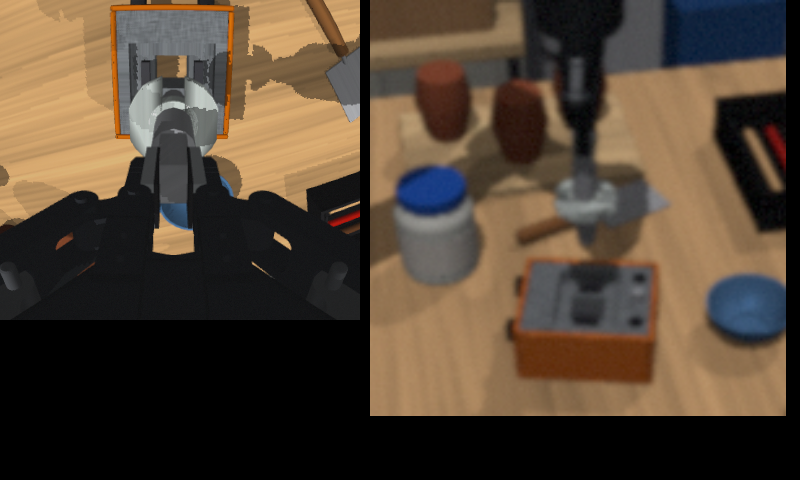

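The mandrel is out and held upright. I'm carrying it to a look pose by the nose.

```bash
python3 - <<'E'
from h import *
g=R.from_rotvec([-2.493,-1.911,-.011]);print('tilt at grip',g.apply([0,0,1]))
go((.64,-.295,.28),1.66)
s,p,r=st();print(s['joint_pos'],r.apply([1,0,0]))
print(fix('top',368,148,.1),fix('top',329,185,.06))
E
```

```text
tilt at grip [ 0.0053151   0.00457833 -0.99997539]
shift [-2.7396  1.0792 -0.1581] turn [ 0.0007 -0.0008 -0.0561] j6 -2.553 dist mm 589.7 deg 20.2
[ 7.19054715e-01  4.06042706e-01  6.99438198e-02 -1.70355186e-04
 -1.22792681e+00 -2.55281633e+00] [0.25998555 0.96559556 0.00571986]
[ 0.75455983 -0.16236187  0.1       ] [ 0.64630615 -0.03968677  0.06      ]
```

Request:
servo_tool:
  motion: [1,-0.15,0.06,-0.1,0,0,0,1,-0.38,0.15,-0.13,0,0,0,1,-0.61,0.24,-0.13,0,0,0,1,-0.84,0.32,-0.13,0,0,0,1,-0.91,0.36,-0.13,0,0,0]

```text
clock: 6.1
position: [0.5951, 0.0929, 0.2741]
tool_rot: [-2.495, -1.906, -0.004]
contact_force: [0.7, -0.3, -4.5]
grip_width: 0.141
```

Request:
servo_tool:
  motion: [1,-0.2,0.08,0,0,0,-0.01,1,-0.45,0.18,0,0,0,-0.02,1,-0.7,0.28,0,0,0,-0.03,1,-0.9,0.36,0,0,0,-0.04,1,-0.92,0.36,0,0,0,-0.056]

```text
clock: 6.72
position: [0.6159, -0.106, 0.2713]
tool_rot: [-2.122, -2.311, -0.001]
contact_force: [-0.4, 1.7, -4.1]
grip_width: 0.136
```

```bash
python3 - <<'E'
from h import *
s,p,r=st();print(p,s['contact_force'],s['grip_width'])
go((.64,-.295,.28),1.66)
E
```

```text
[ 0.61585285 -0.10597885  0.27129458] [-0.40291234  1.70533311 -4.09652841] 0.13551624921490882
shift [-0.9518  0.0396 -0.0467] turn [-0.0004 -0.0005 -0.0006] j6 -1.571 dist mm 190.8 deg 0.3
```

Request:
servo_tool:
  motion: [1,-0.2,0.01,-0.05,0,0,0,1,-0.45,0.02,-0.05,0,0,0,1,-0.7,0.04,-0.05,0,0,0,1,-0.92,0.04,-0.05,0,0,0,1,-0.95,0.04,-0.05,0,0,0]

```text
clock: 7.35
position: [0.6396, -0.297, 0.2775]
tool_rot: [-2.123, -2.305, 0.002]
contact_force: [0.2, 0.9, -3.8]
grip_width: 0.137
```

```bash
python3 - <<'E'
from h import *
s,p,r=st();print(p,r.as_rotvec(),s['contact_force'],s['grip_width'])
im=arm.snapshot('wrist'); cv2.imwrite('pics/w3f.png',im[:,:,::-1])
print(wproj((.577,-.2965,.1),p,r))
cv2.imwrite('pics/w3.png',cv2.resize(im[20:250,140:400,::-1],None,fx=2.6,fy=2.6,interpolation=2))
E
```

```text
[ 0.63956125 -0.29697927  0.27753946] [-2.12329534e+00 -2.30495279e+00  2.26618165e-03] [ 0.21515827  0.87254397 -3.78325431] 0.13713893324221496
(np.float64(277.3465071251049), np.float64(119.68757311028459))
```

View pics/w3.png

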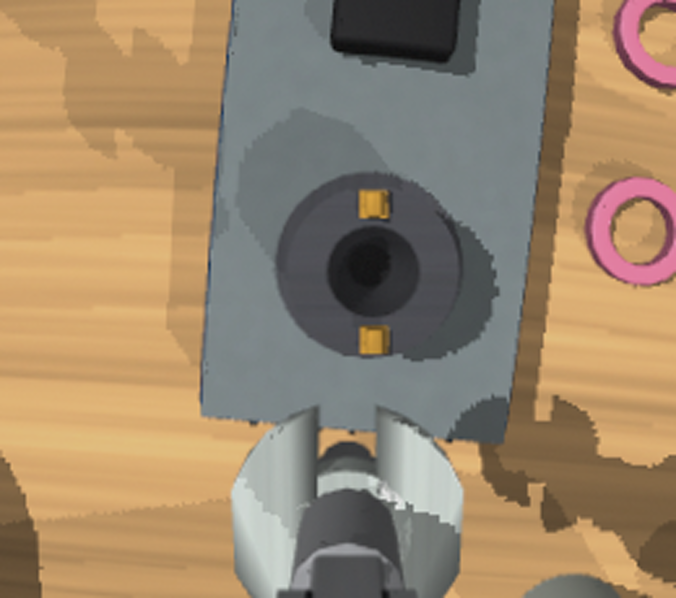

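The bore mouth is centred at crop (373,271), the dogs are at (374,205) and (374,341), and the held flange's slot is centred at x≈348. Next I compute the offsets with colour centroids.

```bash
python3 - <<'E'
from h import *
p=np.array([0.63956125,-0.29697927,0.27753946]);r=R.from_rotvec([-2.12329534,-2.30495279,2.26618165e-03])
im=cv2.imread('pics/w3f.png');hsv=cv2.cvtColor(im,cv2.COLOR_BGR2HSV)
m=cv2.inRange(hsv,(14,150,80),(30,255,255));m[200:]=0;m[:, :230]=0;m[:,330:]=0
N,L,S,C=cv2.connectedComponentsWithStats(m)
D=[]
for i in range(1,N):
    if S[i,4]>30: D.append(wfix(*C[i],.1075,p,r));print(S[i],C[i],D[-1])
D=np.array(D);mid=D[:2].mean(0);d=D[0]-D[1];print('dogs mid',mid,'yaw',np.arctan2(d[1],d[0]),np.linalg.norm(d))
for (u,v) in((373,271),):
    print('bore',wfix(140+u/2.6,20+v/2.6,.1,p,r))
# nose face ellipse extents crop (277..463,172..358)
print('face',wfix(140+370/2.6,20+265/2.6,.1,p,r))
# flange predicted in crop for mandrel offset dy (tool y)
for dy in(-.003,-.0017,0,.002):
  for z in(0,.012):
    q=[]
    for x,y in((-.0292,-.007),(-.0292,.007),(0,-.028),(0,.028)):
        # mandrel x ~ tool y ; mandrel y ~ tool x
        X=p+r.apply([y,x+dy,.0694-z]); u,v=wproj(X,p,r); q.append((round((u-140)*2.6),round((v-20)*2.6)))
    print(dy,z,q)
E
```

```text
[278  94  11  10 108] [283.          98.49074074] [ 0.55645833 -0.29311029  0.1075    ]
[279 146  10  10  99] [283.45454545 150.54545455] [ 0.60526772 -0.28849158  0.1075    ]
dogs mid [ 0.58086303 -0.29080094  0.1075    ] yaw -3.047246006277133 0.04902743224250671
bore [ 0.58086114 -0.290334    0.1       ]
face [ 0.57874277 -0.29161838  0.1       ]
-0.003 0 [(315, 399), (372, 399), (234, 511), (452, 510)]
-0.003 0.012 [(313, 410), (373, 410), (228, 527), (458, 527)]
-0.0017 0 [(315, 404), (372, 404), (235, 515), (452, 515)]
-0.0017 0.012 [(313, 415), (373, 415), (229, 532), (458, 532)]
0 0 [(315, 411), (372, 411), (235, 521), (452, 521)]
0 0.012 [(313, 422), (373, 422), (229, 539), (458, 539)]
0.002 0 [(315, 419), (371, 419), (235, 529), (451, 529)]
0.002 0.012 [(313, 431), (373, 431), (229, 546), (457, 546)]
```

```bash
python3 - <<'E'
from h import *
go((.5825,-.2908,.24),1.665)
E
```

```text
shift [ 0.0498 -0.2814  0.1911] turn [-0.0009 -0.0008 -0.0018] j6 -1.281 dist mm 68.8 deg 0.8
```

Request:
servo_tool:
  motion: [1,0.02,-0.1,0,0,0,0,1,0.05,-0.28,0,0,0,-0.001,1,0.05,-0.28,0.1,-0.001,-0.001,-0.002,1,0.05,-0.28,0.19,-0.001,-0.001,-0.002,1,0.05,-0.28,0.19,-0.001,-0.001,-0.002]

```text
clock: 8.02
position: [0.5818, -0.2888, 0.238]
tool_rot: [-2.109, -2.324, 0.004]
contact_force: [1.3, -1.1, -4.3]
grip_width: 0.136
```

```bash
python3 - <<'E'
from h import *
s,p,r=st();print(p,r.as_rotvec(),s['contact_force'],s['grip_width'])
go((.5825,-.2908,.20),1.665)
im=arm.snapshot('wrist')
cv2.imwrite('pics/w4.png',cv2.resize(im[60:290,140:400,::-1],None,fx=2.6,fy=2.6,interpolation=2))
E
```

```text
[ 0.58178826 -0.28881892  0.23800889] [-2.10874129 -2.32388895  0.00382312] [ 1.26126604 -1.07332579 -4.28746696] 0.13562429354249633
shift [-0.0104  0.0034  0.19  ] turn [-0.0007 -0.0002  0.0004] j6 -1.262 dist mm 38.1 deg 0.3
```

View pics/w4.png

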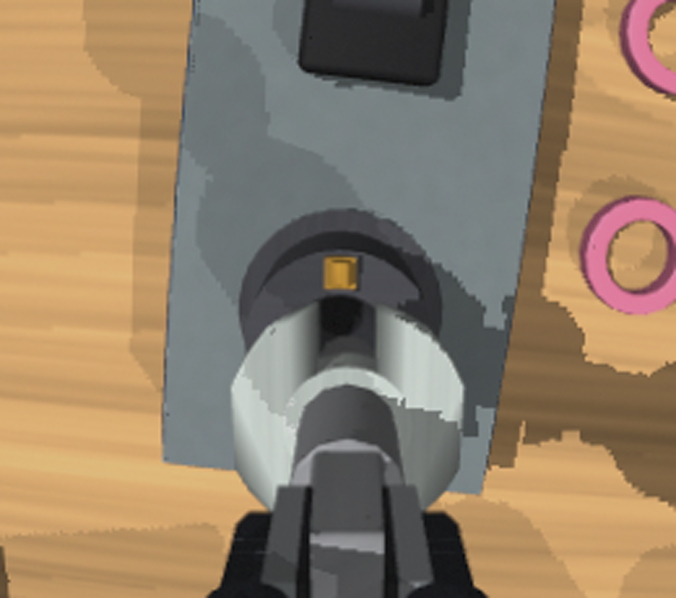

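The near dog at x≈341 sits slightly left of the slot centre at 348; the planned 2 mm correction covers that. I'm descending.

Request:
servo_tool:
  motion: [1,-0.01,0.003,0.05,-0.001,0,0,1,-0.01,0.003,0.1,-0.001,0,0,1,-0.01,0.003,0.15,-0.001,0,0,1,-0.01,0.003,0.19,-0.001,0,0,1,-0.01,0.003,0.19,-0.001,0,0]

```text
clock: 8.7
position: [0.5829, -0.2914, 0.2004]
tool_rot: [2.11, 2.325, 0.003]
contact_force: [1.0, -0.3, -4.9]
grip_width: 0.14
```

```bash
python3 - <<'E'
from h import *
s,p,r=st();print(p,r.as_rotvec(),s['contact_force'],s['moment'],s['grip_width'])
go((.5825,-.2908,.182),1.665)
E
```

```text
[ 0.58292733 -0.29138938  0.2003652 ] [2.11003969 2.32501697 0.00314445] [ 1.00543421 -0.32615705 -4.92141625] [-0.00363699 -0.02530813 -0.01400215] 0.14014975420861098
shift [ 0.0031 -0.0021  0.0918] turn [0.0004 0.     0.0004] j6 -1.257 dist mm 18.4 deg 0.2
```

Request:
servo_tool:
  motion: [1,0.002,-0.002,0.03,0,0,0,1,0.002,-0.002,0.05,0,0,0,1,0.002,-0.002,0.08,0,0,0,1,0.002,-0.002,0.1,0,0,0,1,0.002,-0.002,0.1,0,0,0]

```text
clock: 9.32
position: [0.5823, -0.291, 0.1798]
tool_rot: [2.111, 2.326, 0.002]
contact_force: [0.5, 0.3, -3.8]
grip_width: 0.137
```

Request:
servo_tool:
  motion: [1,0,0,0.02,0,0,0,1,0,0,0.035,0,0,0,1,0,0,0.045,0,0,0,1,0,0,0.055,0,0,0]

```text
clock: 9.82
position: [0.5823, -0.291, 0.1693]
tool_rot: [2.11, 2.326, 0.002]
contact_force: [-3.0, 2.9, 3.5]
grip_width: 0.137
```

```bash
python3 - <<'E'
from h import *
s,p,r=st();print(p,r.as_rotvec(),s['contact_force'],s['moment'],s['grip_width'])
E
```

```text
[ 0.58232921 -0.29101911  0.16933501] [2.11013386e+00 2.32587780e+00 1.87734531e-03] [-3.04190538  2.9001266   3.54325631] [ 0.73674632  0.6217102  -0.01089641] 0.13715700492664468
```

Request:
servo_tool:
  motion: [1,0,0,0.015,0,0,0,1,0,0,0.02,0,0,0]

```text
clock: 10.07
position: [0.5824, -0.2911, 0.1693]
tool_rot: [2.107, 2.326, 0.001]
contact_force: [-5.7, 4.5, 13.1]
grip_width: 0.138
```

Request:
servo_tool:
  motion: [0.8,0,0,0,0,0,0,0.4,0,0,0,0,0,0,0,0,0,0,0,0,0,0,0,0,0,0,0,0,0,0,0,0,0,0,0]
  squeeze: 30

```text
clock: 10.7
position: [0.5824, -0.2911, 0.169]
tool_rot: [2.108, 2.326, 0.001]
contact_force: [0.6, 0.9, -0.1]
grip_width: 0.997
```

Request:
servo_tool:
  motion: [0,0,0,-0.2,0,0,0,0,0,0,-0.4,0,0,0,0,0,0,-0.5,0,0,0,0,0,0,-0.5,0,0,0]

```text
clock: 11.2
position: [0.5828, -0.2913, 0.2709]
tool_rot: [2.105, 2.323, 0.004]
contact_force: [-0.6, 0.2, -1.4]
grip_width: 1.002
```

```bash
python3 - <<'E'
from h import *
s,p,r=st();print(p,r.as_rotvec(),s['contact_force'],s['moment'],s['grip_width'])
im=arm.snapshot('wrist')[60:290,140:400,::-1]; np.save('pose5.npy',[p,r.as_rotvec()])
cv2.imwrite('pics/w5.png',cv2.resize(im,None,fx=2.6,fy=2.6,interpolation=2))
for z in(.112,.184): print(z,[( (a-b)*2.6) for a,b in zip(wproj((.581,-.2905,z),p,r),(140,60))])
E
```

```text
[ 0.5828414  -0.29126049  0.27091253] [2.1051401  2.32297603 0.0040113 ] [-0.61170529  0.20609115 -1.39314898] [ 0.0657127   0.04094756 -0.03249795] 1.0021380537453826
0.112 [np.float64(348.1233586317689), np.float64(322.23935282663837)]
0.184 [np.float64(347.8810581007481), np.float64(387.52301251610754)]
```

View pics/w5.png

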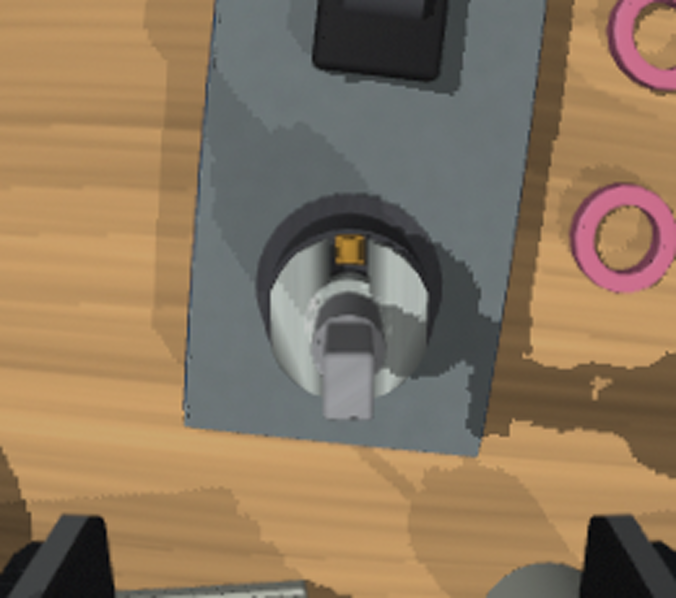

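The mandrel is seated: the dog sits in the slot at (349,250) and the grip-end top is at (348,385), exactly where predicted. Next come the rings.

Request:
servo_tool:
  motion: [0,0.25,0,-0.02,0,0,0,0,0.5,-0.03,0,0,0,0,0,0.63,-0.04,0.1,0,0,0]

```text
clock: 11.62
position: [0.5613, -0.1644, 0.248]
tool_rot: [2.106, 2.327, 0.003]
contact_force: [-0.2, -0.0, -0.5]
grip_width: 1.0
```

Request:
servo_tool:
  motion: [0,0.25,-0.02,0.1,0,0,0,0,0.5,-0.04,0.2,0,0,0,0,0.65,-0.04,0.25,0,0,0,0,0.65,-0.04,0.25,0,0,0]

```text
clock: 12.12
position: [0.539, -0.0344, 0.1955]
tool_rot: [-2.105, -2.332, 0.003]
contact_force: [-1.1, -0.4, -0.2]
grip_width: 1.0
```

```bash
cat >> h.py <<'E'
COL={'terra':((0,100,50),(11,215,230)),'brass':((14,120,60),(30,255,255))}
def rings(col,z,name=None,amin=300):
    s,p,r=st(); im=arm.snapshot('wrist')[:,:,::-1].copy()
    if name: cv2.imwrite(f'pics/{name}.png',im)
    m=cv2.inRange(cv2.cvtColor(im,cv2.COLOR_BGR2HSV),*COL[col])
    m=cv2.morphologyEx(m,cv2.MORPH_CLOSE,np.ones((3,3),np.uint8))
    cs,_=cv2.findContours(m,cv2.RETR_EXTERNAL,cv2.CHAIN_APPROX_NONE); out=[]
    for c in cs:
        if cv2.contourArea(c)<amin: continue
        q=np.array([wfix(u,v,z,p,r)[:2] for u,v in c[:,0,:].astype(float)],np.float32)
        ce,rad=cv2.minEnclosingCircle(q); px=c[:,0].mean(0)
        print(col,'px',px.round(),'centre',np.round(ce,4),'rad',round(rad,4)); out.append((ce,rad))
    return out
E
python3 - <<'E'
from h import *
s,p,r=st();print(p,r.as_rotvec(),s['clock'])
rings('terra',.012,'w6'); rings('brass',.015)
go((.545,-.039,.1),1.66); go((.545,-.039,.008),1.66)
E
```

```text
[ 0.53895114 -0.03437428  0.19545142] [-2.10451336 -2.33228236  0.00335986] 12.125
terra px [271. 186.] centre [ 0.5445 -0.0354] rad 0.0272
terra px [267.  82.] centre [ 0.4422 -0.0498] rad 0.0268
brass px [431. 392.] centre [0.8665 0.2819] rad 0.1146
brass px [282. 177.] centre [0.6112 0.0479] rad 0.534
shift [-0.0168  0.0217  0.4848] turn [0.0002 0.0002 0.0017] j6 -1.706 dist mm 97.1 deg 0.6
shift [-0.0161  0.021   0.9448] turn [0.0002 0.0002 0.0017] j6 -1.706 dist mm 189.0 deg 0.6
```

View pics/w6.png

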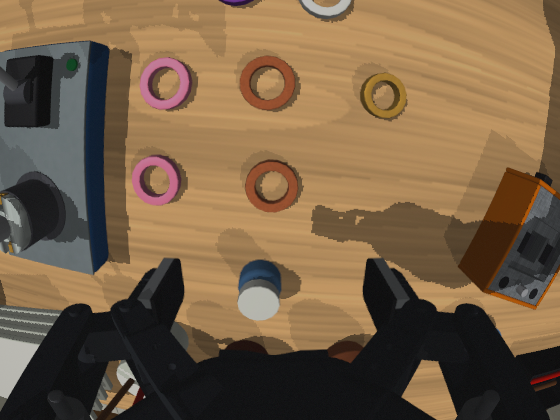

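All is clear: ring1 at px (271,186), ring2 at (267,82), collar at (383,95). I'm grasping ring1.

Request:
servo_tool:
  motion: [0,-0.008,0.027,0.3,0,0,0.002,0,-0.008,0.027,0.6,0,0,0.002,0,-0.008,0.027,0.8,0,0,0.002,0,-0.008,0.027,0.88,0,0,0.002,0,-0.008,0.027,0.92,0,0,0.002]

```text
clock: 12.85
position: [0.5466, -0.0379, 0.0128]
tool_rot: [2.121, 2.314, 0.0]
contact_force: [0.9, 0.6, -0.5]
grip_width: 0.999
```

Request:
servo_tool:
  motion: [0,0,0,0,0,0,0,0.3,0,0,0,0,0,0,0.6,0,0,0,0,0,0,0.6,0,0,0,0,0,0,0.6,0,0,0,0,0,0]
  squeeze: 30

```text
clock: 13.48
position: [0.5475, -0.0377, 0.0146]
tool_rot: [2.119, 2.313, 0.003]
contact_force: [-1.5, -0.0, 5.6]
grip_width: 0.601
```

```bash
python3 - <<'E'
from h import *
s,p,r=st();print(p,r.as_rotvec(),s['contact_force'],s['grip_width']); 
rings('terra',.012,amin=150)
E
```

```text
[ 0.54754284 -0.03774623  0.01457485] [2.11942136 2.31306169 0.00346832] [-1.50486909 -0.00576724  5.6392132 ] 0.6014552552870103
terra px [273. 259.] centre [ 0.544  -0.0369] rad 0.0285
terra px [265.  41.] centre [ 0.4425 -0.0497] rad 0.0269
```

Request:
servo_tool:
  motion: [1,0,0,-0.1,0,0,0,1,0,0,-0.35,0,0,0,1,0,0,-0.65,0,0,0,1,0,0,-0.95,0,0,0,1,0,0,-0.98,0,0,0]
  squeeze: 40

```text
clock: 14.15
position: [0.5492, -0.0371, 0.2168]
tool_rot: [2.113, 2.308, 0.018]
contact_force: [-1.1, 0.2, -1.2]
grip_width: 0.597
```

```bash
python3 - <<'E'
from h import *
s,p,r=st();print(p,r.as_rotvec(),s['contact_force'],s['grip_width'],r.apply([0,0,1])); 
im=arm.snapshot('wrist'); cv2.imwrite('pics/w7.png',im[:,:,::-1])
go((.584,-.2908,.25),1.66)
E
```

```text
[ 0.54918742 -0.0370951   0.21675481] [2.11300525 2.30813295 0.01835706] [-1.07543047  0.18922718 -1.23394373] 0.5973181274815775 [ 1.69780546e-02  3.62527623e-04 -9.99855797e-01]
shift [-1.2793  0.0712 -0.1754] turn [ 0.002   0.0001 -0.0003] j6 -1.714 dist mm 258.7 deg 0.7
```

View pics/w7.png

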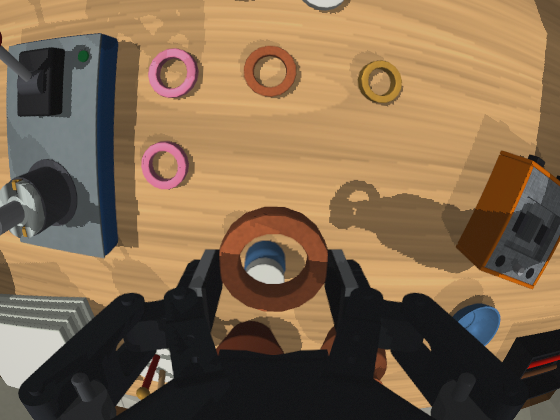

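Ring1 is held level, outer ellipse px x 219–328, y 207–310. I'm checking its offset in the hand.

```bash
cat >> h.py <<'E'
def heldpred(R0,ztop,dys=(-.005,-.003,0,.003)):
    s,p,r=st(); t=np.linspace(0,2*np.pi,90)
    for dy in dys:
        q=np.array([wproj(p+r.apply([R0*np.cos(a),dy+R0*np.sin(a),ztop]),p,r) for a in t]); print(dy,q.min(0).round(1),q.max(0).round(1))
E
python3 - <<'E'
from h import *
heldpred(.027,.0006);print();heldpred(.027,.0146);print();heldpred(.017,.0006)
E
```

```text
-0.005 [214.1 207.3] [329.1 309.1]
-0.003 [214.4 211.7] [328.8 312.2]
0 [214.9 218.1] [328.4 316.8]
0.003 [215.3 224.5] [327.9 321.3]

-0.005 [218.6 198.2] [324.8 294. ]
-0.003 [218.9 202.2] [324.6 297. ]
0 [219.3 208.1] [324.2 301.5]
0.003 [219.7 214. ] [323.9 305.9]

-0.005 [235.2 228.6] [308.  292.8]
-0.003 [235.4 232.8] [307.8 296.1]
0 [235.7 238.9] [307.5 301.1]
0.003 [236.  244.9] [307.2 305.9]
```

Request:
servo_tool:
  motion: [1,-0.1,0,-0.1,0.001,0,0,1,-0.3,0.02,-0.17,0.002,0,0,1,-0.55,0.04,-0.17,0.002,0,0,1,-0.8,0.05,-0.17,0.002,0,0,1,-0.9,0.06,-0.17,0.002,0,0]

```text
clock: 14.82
position: [0.5743, -0.2174, 0.2466]
tool_rot: [-2.123, -2.312, 0.004]
contact_force: [-0.4, 0.4, -0.2]
grip_width: 0.598
```

```bash
python3 - <<'E'
from h import *
s,p,r=st();print(p,s['contact_force'],s['grip_width'],r.apply([0,0,1])); 
go((.5843,-.2905,.25),1.66)
E
```

```text
[ 0.57425242 -0.21740371  0.24664297] [-0.4226186   0.42255268 -0.1566755 ] 0.5982164855489063 [-3.78615893e-03  1.69291569e-05 -9.99992832e-01]
shift [-0.3684  0.019  -0.017 ] turn [-0.0006 -0.0001 -0.0007] j6 -1.388 dist mm 73.9 deg 0.3
```

Request:
servo_tool:
  motion: [1,-0.15,0.01,-0.02,0,0,0,1,-0.3,0.02,-0.02,0,0,-0.001,1,-0.37,0.02,-0.02,0,0,-0.001,1,-0.37,0.02,-0.02,0,0,-0.001,1,-0.37,0.02,-0.02,0,0,-0.001]

```text
clock: 15.45
position: [0.5844, -0.2898, 0.2504]
tool_rot: [-2.115, -2.319, 0.004]
contact_force: [-0.3, 0.1, -0.1]
grip_width: 0.593
```

```bash
python3 - <<'E'
from h import *
s,p,r=st();print(p,s['contact_force'],s['grip_width'],r.apply([0,0,1])); 
go((.5843,-.2905,.205),1.66);go((.5843,-.2905,.14),1.66)
E
```

```text
[ 0.58441625 -0.28978169  0.25039701] [-0.32867098  0.13932262 -0.06739352] 0.5930841595124622 [-4.27277125e-03  4.88241172e-04 -9.99990752e-01]
shift [-0.0037  0.      0.227 ] turn [-0.0007 -0.0001  0.0005] j6 -1.266 dist mm 45.4 deg 0.3
shift [-0.004   0.0014  0.552 ] turn [-0.0007 -0.0001  0.0005] j6 -1.266 dist mm 110.4 deg 0.3
```

Request:
servo_tool:
  motion: [1,-0.004,0.001,0.12,-0.001,0,0,1,-0.004,0.001,0.24,-0.001,0,0,1,-0.004,0.001,0.36,-0.001,0,0,1,-0.004,0.001,0.46,-0.001,0,0,1,-0.004,0.001,0.5,-0.001,0,0]

```text
clock: 16.08
position: [0.5838, -0.2892, 0.1493]
tool_rot: [-2.115, -2.322, -0.002]
contact_force: [1.0, -0.3, -0.7]
grip_width: 0.597
```

Request:
servo_tool:
  motion: [1,0,0,0.05,0,0,0,1,0,0,0.09,0,0,0,1,0,0,0.09,0,0,0]

```text
clock: 16.45
position: [0.5835, -0.289, 0.1309]
tool_rot: [-2.114, -2.321, -0.002]
contact_force: [0.2, 0.4, -1.0]
grip_width: 0.596
```

```bash
python3 - <<'E'
from h import *
s,p,r=st();print(p,s['contact_force'],s['grip_width'],r.apply([0,0,1])); 
E
```

```text
[ 0.58354001 -0.28901144  0.13085173] [ 0.16187704  0.36801104 -0.9690838 ] 0.5960111660201229 [-9.07979989e-04  2.12651724e-03 -9.99997327e-01]
```

Threaded without contact. I'm releasing it, rising, and heading for ring2 while checking the stack.

Request:
servo_tool:
  motion: [0.2,0,0,0,0,0,0,0,0,0,0,0,0,0,0,0,0,-0.05,0,0,0]

```text
clock: 16.82
position: [0.5832, -0.289, 0.1408]
tool_rot: [-2.113, -2.32, -0.001]
contact_force: [0.7, 0.5, -0.1]
grip_width: 1.0
```

Request:
servo_tool:
  motion: [0,0,0,-0.2,0,0,0,0,0,0,-0.45,0,0,0,0,0,0,-0.65,0,0,0,0,0,0,-0.7,0,0,0]

```text
clock: 17.32
position: [0.5846, -0.2899, 0.2857]
tool_rot: [2.112, 2.32, 0.006]
contact_force: [0.4, 0.6, -0.5]
grip_width: 1.001
```

```bash
python3 - <<'E'
from h import *
s,p,r=st();print(p,s['contact_force'],s['grip_width'],r.apply([0,0,1]))
rings('terra',.124,'w8')
go((.442,-.05,.22),1.66)
E
```

```text
[ 0.58460026 -0.28993213  0.28572667] [ 0.40076002  0.60102216 -0.53696062] 1.0010942651467292 [ 5.53977191e-03 -1.89961733e-04 -9.99984637e-01]
terra px [492. 303.] centre [0.7231 0.0242] rad 0.0754
terra px [ 19. 291.] centre [ 0.7861 -0.6523] rad 0.098
terra px [274. 180.] centre [ 0.5811 -0.2884] rad 0.0274
terra px [455.  83.] centre [ 0.461  -0.1195] rad 0.0213
shift [ 1.2601 -0.5984  0.3223] turn [0.0007 0.     0.0007] j6 -1.264 dist mm 286.3 deg 0.3
```

Request:
servo_tool:
  motion: [0,0.2,-0.1,0,0,0,0,0,0.45,-0.22,0.05,0,0,0,0,0.63,-0.3,0.15,0.001,0,0,0,0.63,-0.3,0.15,0.001,0,0.001]

```text
clock: 17.88
position: [0.5101, -0.1679, 0.2525]
tool_rot: [-2.116, -2.314, 0.007]
contact_force: [0.1, 0.0, -0.1]
grip_width: 1.006
```

Request:
servo_tool:
  motion: [0,0.25,-0.12,0,0,0,0,0,0.5,-0.24,0.1,0,0,0,0,0.63,-0.3,0.17,0,0,0,0,0.63,-0.3,0.17,0,0,0]

```text
clock: 18.38
position: [0.438, -0.0472, 0.2184]
tool_rot: [-2.112, -2.315, 0.01]
contact_force: [0.0, 0.2, 0.1]
grip_width: 1.001
```

```bash
python3 - <<'E'
from h import *
s,p,r=st();print(p,s['contact_force'],s['clock'])
o=rings('terra',.012,'w9')
c=min(o,key=lambda a:abs(a[1]-.027))[0]
go((c[0],c[1],.012),1.66)
E
```

```text
[ 0.43801845 -0.0472328   0.21841599] [0.00346129 0.2270765  0.08937926] 18.375
terra px [ 43. 308.] centre [ 0.682  -0.3954] rad 0.0494
terra px [270. 180.] centre [ 0.4416 -0.0498] rad 0.027
shift [-0.0122  0.0187  1.0358] turn [-0.0012 -0.0002  0.0002] j6 -1.739 dist mm 207.2 deg 0.5
```

Request:
servo_tool:
  motion: [0,-0.012,0.012,0.3,-0.001,0,0,0,-0.012,0.012,0.6,-0.001,0,0,0,-0.012,0.012,0.8,-0.001,0,0,0,-0.012,0.012,0.92,-0.001,0,0,0,-0.012,0.012,0.92,-0.001,0,0]

```text
clock: 19.05
position: [0.4407, -0.051, 0.0337]
tool_rot: [-2.118, -2.315, 0.006]
contact_force: [-1.2, 0.2, -0.1]
grip_width: 0.998
```

```bash
python3 - <<'E'
from h import *
s,p,r=st();print(p,r.apply([0,0,1]))
o=rings('terra',.012)
go((.4416,-.0498,.0125),1.66)
E
```

```text
[ 0.44067573 -0.05097057  0.03365879] [-5.17742725e-03 -1.26948290e-04 -9.99986589e-01]
terra px [274. 249.] centre [ 0.4407 -0.0499] rad 0.0282
shift [0.0041 0.001  0.112 ] turn [-0.0003 -0.0001  0.0001] j6 -1.732 dist mm 22.4 deg 0.1
```

Request:
servo_tool:
  motion: [0,0.004,0,0.06,0,0,0,0,0.004,0,0.11,0,0,0,0.3,0.004,0,0.11,0,0,0,0.6,0.004,0,0.11,0,0,0,0.6,0.004,0,0.11,0,0,0]
  squeeze: 30

```text
clock: 19.73
position: [0.4416, -0.0497, 0.0137]
tool_rot: [-2.118, -2.318, 0.001]
contact_force: [-0.8, -0.2, 3.9]
grip_width: 0.609
```

Request:
servo_tool:
  motion: [1,0,0,0,0,0,0,1,0,0,0,0,0,0]
  squeeze: 40

```text
clock: 19.98
position: [0.4418, -0.0496, 0.0139]
tool_rot: [-2.118, -2.319, 0.0]
contact_force: [-0.6, 0.1, 3.3]
grip_width: 0.602
```

Request:
servo_tool:
  motion: [1,0,0,-0.1,0,0,0,1,0,0,-0.35,0,0,0,1,0,0,-0.65,0,0,0,1,0,0,-0.95,0,0,0,1,0,0,-1,0,0,0]

```text
clock: 20.6
position: [0.4442, -0.0494, 0.2183]
tool_rot: [2.115, 2.316, 0.012]
contact_force: [0.3, -0.4, -1.7]
grip_width: 0.6
```

```bash
python3 - <<'E'
from h import *
s,p,r=st();print(p,s['contact_force'],s['grip_width'],r.apply([0,0,1]))
im=arm.snapshot('wrist')[:,:,::-1].copy();cv2.imwrite('pics/w10.png',im)
m=cv2.inRange(cv2.cvtColor(im,cv2.COLOR_BGR2HSV),(0,90,30),(14,225,235));cs,_=cv2.findContours(m,cv2.RETR_EXTERNAL,cv2.CHAIN_APPROX_NONE)
for c in cs:
    if cv2.contourArea(c)>500: print(cv2.boundingRect(c))
heldpred(.027,.0006);print();heldpred(.027,.0146)
go((.5825,-.2905,.25),1.66)
E
```

```text
[ 0.44419437 -0.0494132   0.21828436] [ 0.2510814  -0.35859751 -1.66523341] 0.5999759094296524 [ 0.00912066  0.00243302 -0.99995545]
(22, 282, 43, 47)
(461, 228, 92, 49)
(219, 211, 110, 106)
-0.005 [214.1 207.3] [329.1 309.1]
-0.003 [214.4 211.7] [328.8 312.2]
0 [214.9 218.1] [328.4 316.8]
0.003 [215.3 224.5] [328.  321.3]

-0.005 [218.6 198.2] [324.8 294. ]
-0.003 [218.9 202.2] [324.6 297. ]
0 [219.3 208.1] [324.2 301.5]
0.003 [219.7 214. ] [323.9 305.9]
shift [-1.2628  0.5848 -0.163 ] turn [ 0.001  -0.0003  0.0002] j6 -1.735 dist mm 280.2 deg 0.4
```

Request:
servo_tool:
  motion: [1,-0.1,0.05,-0.1,0.001,0,0,1,-0.28,0.13,-0.17,0.001,0,0,1,-0.5,0.23,-0.17,0.001,0,0,1,-0.7,0.32,-0.17,0.001,0,0,1,-0.8,0.37,-0.17,0.001,0,0]

```text
clock: 21.28
position: [0.5312, -0.2038, 0.2481]
tool_rot: [-2.117, -2.313, 0.002]
contact_force: [1.2, 0.4, -1.1]
grip_width: 0.602
```

```bash
python3 - <<'E'
from h import *
s,p,r=st();print(p,s['grip_width'],r.apply([0,0,1])); 
go((.581,-.2908,.25),1.66)
E
```

```text
[ 0.53115794 -0.20375835  0.24809804] 0.6021481266326663 [-0.00502233  0.00266241 -0.99998384]
shift [-0.4555  0.2097 -0.0119] turn [-0.0008 -0.0005 -0.0001] j6 -1.399 dist mm 100.3 deg 0.3
```

Request:
servo_tool:
  motion: [1,-0.2,0.09,-0.01,0,0,0,1,-0.4,0.19,-0.01,-0.001,0,0,1,-0.456,0.21,-0.01,-0.001,0,0,1,-0.456,0.21,-0.01,-0.001,0,0,1,-0.456,0.21,-0.01,-0.001,0,0]

```text
clock: 21.9
position: [0.5805, -0.2899, 0.249]
tool_rot: [-2.118, -2.316, -0.004]
contact_force: [-0.1, 0.2, 0.6]
grip_width: 0.607
```

```bash
python3 - <<'E'
from h import *
s,p,r=st();print(p,s['contact_force'],s['grip_width'],r.apply([0,0,1])); 
go((.581,-.2908,.165),1.66)
E
```

```text
[ 0.5804627 -0.2898782  0.249038 ] [-0.1008747   0.18546752  0.60129065] 0.6071775850969238 [-1.12825431e-04  3.91674217e-03 -9.99992323e-01]
shift [-0.0065  0.0022  0.4202] turn [ 0.     -0.0006  0.    ] j6 -1.264 dist mm 84.0 deg 0.2
```

Request:
servo_tool:
  motion: [1,-0.008,0.002,0.12,0,0,0,1,-0.008,0.002,0.24,0,0,0,1,-0.008,0.002,0.36,0,0,0,1,-0.008,0.002,0.45,0,0,0,1,-0.008,0.002,0.51,0,0,0]

```text
clock: 22.52
position: [0.5805, -0.2899, 0.1467]
tool_rot: [-2.116, -2.317, -0.004]
contact_force: [0.0, -0.4, -0.5]
grip_width: 0.597
```

Request:
servo_tool:
  motion: [1,0,0,0.02,0,0,0,0.2,0,0,0.02,0,0,0,0,0,0,0.02,0,0,0,0,0,0,-0.02,0,0,0]

```text
clock: 23.02
position: [0.5804, -0.2899, 0.151]
tool_rot: [-2.116, -2.317, -0.004]
contact_force: [1.0, -0.1, 1.0]
grip_width: 0.999
```

Request:
servo_tool:
  motion: [0,0,0,-0.2,0,0,0,0,0,0,-0.45,0,0,0,0,0,0,-0.62,0,0,0,0,0,0,-0.65,0,0,0]

```text
clock: 23.52
position: [0.5816, -0.291, 0.2855]
tool_rot: [2.116, 2.317, 0.009]
contact_force: [0.4, 0.4, -0.7]
grip_width: 1.004
```

```bash
python3 - <<'E'
from h import *
s,p,r=st();print(p,s['contact_force'],s['grip_width'],r.apply([0,0,1]),s['clock'])
rings('terra',.138,'w11')
c=arm.snapshot('side')[:,:,::-1];t=arm.snapshot('top')[:,:,::-1].copy()
m=cv2.inRange(cv2.cvtColor(t,cv2.COLOR_BGR2HSV),(12,140,60),(28,255,220));N,L,S,C=cv2.connectedComponentsWithStats(m)
for i in range(1,N):
    if 40<S[i,4]<120: b=S[i];print(b,fix('top',b[0]+b[2]/2-.5,b[1]+b[3]/2-.5,.009))
go((.437,.066,.22),1.66)
E
```

```text
[ 0.5816479  -0.29102106  0.28550777] [ 0.35960349  0.42895059 -0.65378213] 1.003839997448813 [ 0.00650775  0.00186466 -0.99997709] 23.525
terra px [492. 303.] centre [0.712  0.0088] rad 0.0716
terra px [ 20. 292.] centre [ 0.7723 -0.6374] rad 0.0943
terra px [275. 185.] centre [ 0.5793 -0.2884] rad 0.028
[292 246  13  13  73] [0.43665893 0.06292745 0.009     ]
shift [ 1.8365 -0.5519  0.3126] turn [-0.0002 -0.0008  0.0002] j6 -1.262 dist mm 388.6 deg 0.3
```

View pics/w11.png

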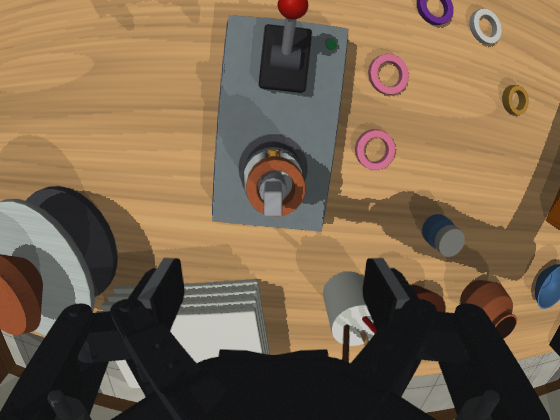

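Both rings are stacked on the post at about (275,185), and no other terracotta ring is on the table. Now the collar.

Request:
servo_tool:
  motion: [0,0.25,-0.08,0,0,0,0,0,0.52,-0.16,0,0,0,0,0,0.8,-0.24,0.02,0,0,0,0,0.92,-0.28,0.1,0,-0.001,0]

```text
clock: 24.18
position: [0.5064, -0.1099, 0.2608]
tool_rot: [-2.116, -2.321, 0.003]
contact_force: [1.6, -0.1, -0.8]
grip_width: 0.999
```

Request:
servo_tool:
  motion: [0,0.25,-0.08,0.05,0,0,0,0,0.5,-0.16,0.1,0,0,0,0,0.75,-0.22,0.2,0,0,0,0,0.92,-0.27,0.25,0,0,0,0,0.92,-0.27,0.25,0,0,0]

```text
clock: 24.8
position: [0.4336, 0.0693, 0.2088]
tool_rot: [-2.111, -2.324, 0.01]
contact_force: [-0.1, -1.3, -0.2]
grip_width: 1.001
```

```bash
python3 - <<'E'
from h import *
s,p,r=st();print(p,r.apply([0,0,1]))
o=rings('brass',.017,'w12',150)
c=min(o,key=lambda a:abs(a[1]-.023))[0]
go((c[0],c[1],.04),1.66)
E
```

```text
[0.4336435  0.06925848 0.20875565] [-0.00585601 -0.00291181 -0.99997861]
brass px [131. 396.] centre [ 0.8237 -0.1412] rad 0.0588
brass px [430. 389.] centre [0.7705 0.3686] rad 0.0999
brass px [542. 369.] centre [0.8106 0.6622] rad 0.1808
brass px [ 25. 325.] centre [ 0.7151 -0.3219] rad 0.0993
brass px [315. 177.] centre [0.4394 0.1202] rad 0.4891
shift [-1.2264  1.842   0.8415] turn [-0.0007  0.0003  0.0009] j6 -2.005 dist mm 473.5 deg 0.4
```

```bash
python3 - <<'E'
from h import *
s,p,r=st();im=cv2.imread('pics/w12.png');g=cv2.medianBlur(cv2.cvtColor(im,cv2.COLOR_BGR2GRAY),3)
u,v=wproj((.438,.064,.018),p,r);print(u,v)
hsv=cv2.cvtColor(im,cv2.COLOR_BGR2HSV)
x,y=int(u)-50,int(v)-50;roi=hsv[y:y+100,x:x+100]
for t in(160,175,190):
    m=cv2.inRange(roi,(12,t,40),(32,255,255));m=cv2.morphologyEx(m,cv2.MORPH_OPEN,np.ones((3,3),np.uint8));N,L,S,C=cv2.connectedComponentsWithStats(m)
    for i in range(1,N):
        if S[i,4]>200:
            c,_=cv2.findContours((L==i).astype(np.uint8),0,1);q=np.array([wfix(a+x,b+y,.017,p,r)[:2] for a,b in c[0][:,0].astype(float)],np.float32);print(t,S[i],cv2.minEnclosingCircle(q))
E
```

```text
268.0432220154199 182.494500340847Traceback (most recent call last):
  File "<stdin>", line 10, in <module>
  File "h.py", line 15, in wfix
    o,d=wray(u,v,p,r); return o+d*(z-o[2])/d[2]
        ~~~~^^^^^^^^^
  File "h.py", line 10, in wray
    c=arm.calibration('wrist');K=c['mtx'];H=c['hand_eye']
ValueError: time passes only in moves, steps and waits
```

```bash
python3 - <<'E'
s=open('h.py').read().replace("arm.calibration(","cal(").replace("def st():","import functools\n@functools.cache\ndef cal(n): return arm.calibration(n)\ndef st():",1)
open('h.py','w').write(s)
E
cat > col.py <<'E'
from h import *
s,p,r=st();im=cv2.imread('pics/w12.png')
u,v=wproj((.438,.064,.018),p,r);hsv=cv2.cvtColor(im,cv2.COLOR_BGR2HSV)
x,y=int(u)-50,int(v)-50;roi=hsv[y:y+100,x:x+100]
for t in(160,175,190):
    m=cv2.inRange(roi,(12,t,40),(32,255,255));m=cv2.morphologyEx(m,cv2.MORPH_OPEN,np.ones((3,3),np.uint8));N,L,S,C=cv2.connectedComponentsWithStats(m)
    for i in range(1,N):
        if S[i,4]>200:
            c,_=cv2.findContours((L==i).astype(np.uint8),0,1);q=np.array([wfix(a+x,b+y,.017,p,r)[:2] for a,b in c[0][:,0].astype(float)],np.float32);print(t,S[i],cv2.minEnclosingCircle(q))
cv2.imwrite('pics/w12c.png',cv2.resize(im[y:y+100,x:x+100],None,fx=4,fy=4))
print(x,y)
E
python3 col.py
```

```text
160 [ 31  30  43  43 887] ((0.4385949671268463, 0.06664903461933136), 0.023299628868699074)
175 [ 32  31  41  41 670] ((0.43881654739379883, 0.06624659150838852), 0.022385770455002785)
218 132
```

Request:
servo_tool:
  motion: [0,-0.015,0.02,0.3,-0.001,0,0.001,0,-0.015,0.02,0.6,-0.001,0,0.001,0,-0.015,0.02,0.8,-0.001,0,0.001,0,-0.015,0.02,0.87,-0.001,0,0.001,0,-0.015,0.02,0.87,-0.001,0,0.001]

```text
clock: 25.48
position: [0.4375, 0.0642, 0.0341]
tool_rot: [2.122, 2.315, -0.007]
contact_force: [-0.3, 1.0, 0.5]
grip_width: 0.999
```

```bash
python3 - <<'E'
from h import *
s,p,r=st();print(p,r.apply([0,0,1]))
go((.4386,.0665,.0145),1.66)
E
```

```text
[0.43745845 0.06421327 0.03405988] [-0.00165238 -0.00412186 -0.99999014]
shift [0.0113 0.0069 0.0977] turn [-0.0003  0.0006 -0.0004] j6 -2.006 dist mm 19.7 deg 0.3
```

Request:
servo_tool:
  motion: [0,0.012,0.007,0.06,0,0.001,0,0,0.012,0.007,0.09,0,0.001,0,0.3,0.012,0.007,0.09,0,0.001,0,0.7,0.012,0.007,0.09,0,0.001,0,0.7,0.012,0.007,0.09,0,0.001,0]
  squeeze: 30

```text
clock: 26.1
position: [0.4389, 0.0668, 0.0168]
tool_rot: [-2.12, -2.315, -0.001]
contact_force: [-0.9, -0.1, 4.2]
grip_width: 0.516
```

Request:
servo_tool:
  motion: [1,0,0,0,0,0,0,1,0,0,0,0,0,0,1,0,0,0,0,0,0]
  squeeze: 50

```text
clock: 26.48
position: [0.4389, 0.0669, 0.0171]
tool_rot: [-2.12, -2.315, -0.002]
contact_force: [-1.0, 0.4, 3.1]
grip_width: 0.504
```

Request:
servo_tool:
  motion: [1,0,0,-0.1,0,0,0,1,0,0,-0.35,0,0,0,1,0,0,-0.65,0,0,0,1,0,0,-0.95,0,0,0,1,0,0,-1,0,0,0]

```text
clock: 27.1
position: [0.4411, 0.0673, 0.2211]
tool_rot: [2.121, 2.316, 0.016]
contact_force: [-0.4, 0.5, -2.5]
grip_width: 0.503
```

```bash
python3 - <<'E'
from h import *
s,p,r=st();print(p,s['contact_force'],s['grip_width'],r.apply([0,0,1]))
im=arm.snapshot('wrist')[:,:,::-1].copy();cv2.imwrite('pics/w13.png',im[150:370,180:370].repeat(3,0).repeat(3,1)[:600])
heldpred(.023,.0146-.018);print();heldpred(.023,.0146);print();heldpred(.015,.0146-.018)
go((.5808,-.2908,.25),1.66)
E
```

```text
[0.44109089 0.06728181 0.2211251 ] [-0.44366594  0.52623345 -2.53378008] 0.5034189926695581 [ 0.00740328  0.00660833 -0.99995076]
-0.005 [221.3 219.1] [321.9 307.3]
-0.003 [221.6 223.5] [321.6 310.6]
0 [222. 230.] [321.2 315.4]
0.003 [222.4 236.3] [320.8 320.1]

-0.005 [226.4 206.1] [317.  287.8]
-0.003 [226.6 210.1] [316.8 290.9]
0 [226.9 215.9] [316.5 295.5]
0.003 [227.3 221.7] [316.2 300. ]

-0.005 [238.6 236.3] [304.4 293.8]
-0.003 [238.8 240.5] [304.3 297.3]
0 [239.1 246.7] [304.  302.4]
0.003 [239.4 252.7] [303.7 307.3]
shift [-1.8426  0.5444 -0.1576] turn [ 0.0008 -0.0008 -0.0002] j6 -1.998 dist mm 385.6 deg 0.4
```

View pics/w13.png

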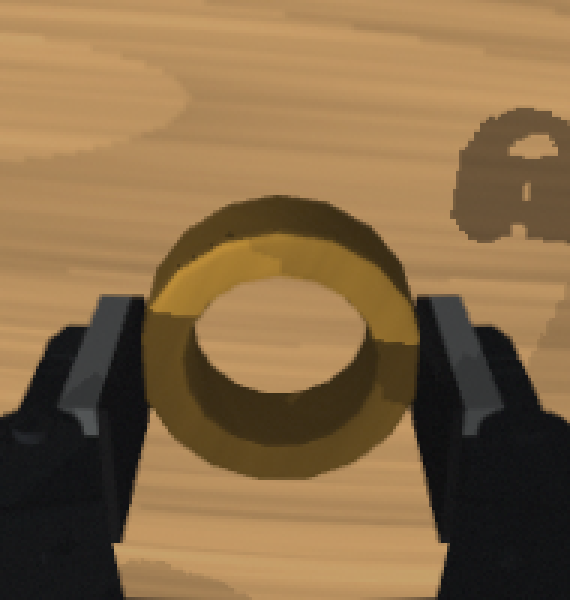

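The collar is held level (top-face bottom edge at px y≈310, so about 1 mm off along tool y). I'm carrying it to the post.

Request:
servo_tool:
  motion: [1,-0.1,0.03,-0.1,0.001,0,0,1,-0.3,0.09,-0.16,0.001,-0.001,0,1,-0.5,0.15,-0.16,0.001,-0.001,0,1,-0.75,0.22,-0.16,0.001,-0.001,0,1,-0.9,0.27,-0.16,0.001,-0.001,0]

```text
clock: 27.78
position: [0.5089, -0.1095, 0.248]
tool_rot: [-2.121, -2.311, 0.009]
contact_force: [0.6, 0.5, -0.9]
grip_width: 0.502
```

Request:
servo_tool:
  motion: [1,-0.2,0.06,0,0,0,0,1,-0.4,0.12,0,0,0,0,1,-0.6,0.18,0,0,0,0,1,-0.75,0.22,0,0,0,0,1,-0.75,0.22,0,0,0,0]

```text
clock: 28.4
position: [0.5648, -0.2566, 0.2435]
tool_rot: [-2.121, -2.303, 0.013]
contact_force: [-0.2, -0.0, -1.6]
grip_width: 0.505
```

```bash
python3 - <<'E'
from h import *
s,p,r=st();print(p,s['grip_width'],s['contact_force'],r.apply([0,0,1])); 
go((.5818,-.2911,.25),1.66)
E
```

```text
[ 0.564794   -0.25659083  0.24348317] 0.504756434497779 [-0.1811396  -0.00341518 -1.5640813 ] [-1.32587872e-02  9.74631346e-04 -9.99911623e-01]
shift [-0.1789  0.0701 -0.0339] turn [-0.0021 -0.0003 -0.0011] j6 -1.323 dist mm 39.0 deg 0.9
```

Request:
servo_tool:
  motion: [1,-0.09,0.035,-0.03,-0.001,0,0,1,-0.18,0.07,-0.03,-0.002,0,-0.001,1,-0.18,0.07,-0.03,-0.002,0,-0.001,1,-0.18,0.07,-0.03,-0.002,0,-0.001]

```text
clock: 28.9
position: [0.5811, -0.2903, 0.2478]
tool_rot: [-2.117, -2.315, -0.0]
contact_force: [-0.4, -0.1, -1.3]
grip_width: 0.505
```

```bash
python3 - <<'E'
from h import *
s,p,r=st();print(p,s['grip_width'],s['contact_force'],r.apply([0,0,1])); 
go((.5818,-.2911,.21),1.66)
E
```

```text
[ 0.58109031 -0.29026471  0.24784128] 0.5053554419560606 [-0.43846492 -0.10539714 -1.28428656] [-0.00332016  0.00328818 -0.99998908]
shift [-0.0052  0.0037  0.1892] turn [-0.0005 -0.0006 -0.    ] j6 -1.265 dist mm 37.9 deg 0.3
```

Request:
servo_tool:
  motion: [1,-0.006,0.004,0.1,0,-0.001,0,1,-0.006,0.004,0.19,0,-0.001,0,1,-0.006,0.004,0.23,0,-0.001,0,1,-0.006,0.004,0.28,0,-0.001,0,1,-0.006,0.004,0.32,0,-0.001,0]

```text
clock: 29.52
position: [0.5819, -0.291, 0.1837]
tool_rot: [2.12, 2.318, -0.006]
contact_force: [-0.3, 0.1, -1.2]
grip_width: 0.507
```

Request:
servo_tool:
  motion: [1,0,0,0.03,0,0,0,1,0,0,0.06,0,0,0,1,0,0,0.1,0,0,0,1,0,0,0.1,0,0,0]

```text
clock: 30.02
position: [0.5814, -0.291, 0.1627]
tool_rot: [-2.119, -2.317, 0.007]
contact_force: [1.3, 0.2, -1.1]
grip_width: 0.507
```

```bash
python3 - <<'E'
from h import *
s,p,r=st();print(p,s['grip_width'],s['contact_force'],r.apply([0,0,1])); 
E
```

```text
[ 0.58137185 -0.29095793  0.16274746] 0.5068943265494633 [ 1.27856647  0.18533569 -1.09219728] [-0.00393287 -0.00252957 -0.99998907]
```

Request:
servo_tool:
  motion: [1,0,0,0.02,0,0,0,1,0,0,0.02,0,0,0,0.3,0,0,0.02,0,0,0,0,0,0,0.02,0,0,0,0,0,0,0,0,0,0]

```text
clock: 30.65
position: [0.5814, -0.291, 0.163]
tool_rot: [-2.119, -2.318, 0.007]
contact_force: [-0.6, 0.6, 0.4]
grip_width: 0.998
```

Request:
servo_tool:
  motion: [0,0,0,-0.2,0,0,0,0,0,0,-0.4,0,0,0,0,0,0,-0.55,0,0,0,0,0,0,-0.55,0,0,0]

```text
clock: 31.15
position: [0.5831, -0.2912, 0.277]
tool_rot: [2.116, 2.314, -0.002]
contact_force: [-0.2, -0.6, -0.2]
grip_width: 0.999
```

```bash
python3 - <<'E'
from h import *
s,p,r=st();print(p,s['contact_force'],s['grip_width'],s['joint_pos'].round(2))
im=arm.snapshot('wrist')[:,:,::-1]; a=arm.snapshot('side')[:,:,::-1][320:420,200:400]
H=np.zeros((600,800,3),np.uint8);H[:350,:520]=cv2.resize(im[20:240,140:466],(520,350));H[350:600,:500]=cv2.resize(a,None,fx=2.5,fy=2.5,interpolation=2);cv2.imwrite('pics/w14.png',H)
cv2.imwrite('pics/w14f.png',im)
t=arm.snapshot('top')[:,:,::-1];cv2.imwrite('pics/t14.png',t)
m=cv2.inRange(cv2.cvtColor(im,cv2.COLOR_BGR2HSV),(0,170,100),(6,255,255));
m2=m|cv2.inRange(cv2.cvtColor(im,cv2.COLOR_BGR2HSV),(174,170,100),(180,255,255))
N,L,S,C=cv2.connectedComponentsWithStats(m2)
for i in range(1,N):
    if S[i,4]>60: print(S[i],C[i],wfix(*C[i],.142,p,r))
E
```

```text
[ 0.58308028 -0.2912091   0.27700359] [-0.23147125 -0.58026162 -0.20036331] 0.9986789138612121 [-0.21  0.41  0.14  0.   -1.29 -1.27]
[279   0  29  12 263] [293.03802281   4.46007605] [ 0.42135916 -0.28934807  0.142     ]
```

View pics/w14.png

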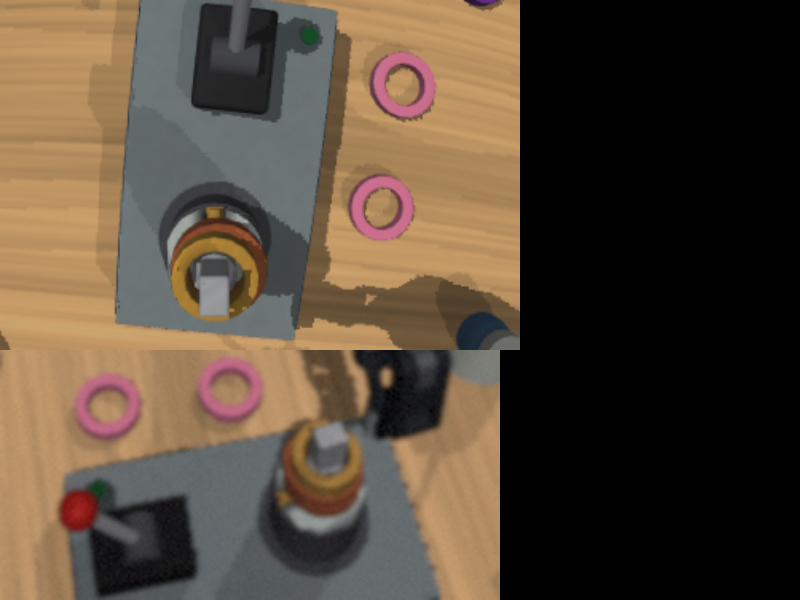

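The collar sits on top of both rings on the post, and the dog is still in the slot. The lever knob is at about (0.417,-0.291,0.142). I'm going behind it with the fingers shut.

Request:
servo_tool:
  motion: [1,0.02,-0.25,0,0,0,0,1,0.05,-0.5,0,0,0,0,1,0.07,-0.8,0,0,0,0,1,0.09,-1,0,0,0,0,1,0.09,-1,0,0,0,0]

```text
clock: 31.92
position: [0.3776, -0.2899, 0.2727]
tool_rot: [-2.119, -2.313, 0.008]
contact_force: [0.1, -0.3, 1.6]
grip_width: -0.001
```

```bash
python3 - <<'E'
from h import *
s,p,r=st();print(p,s['grip_width'],s['contact_force'],r.apply([0,0,1])); 
go((.381,-.291,.14),1.66)
t=arm.snapshot('top')[:,:,::-1];a=arm.snapshot('side')[:,:,::-1]
for n,im,(z) in(('top',t,.142),('side',a,.142)):
    h=cv2.cvtColor(im,cv2.COLOR_BGR2HSV);m=cv2.inRange(h,(0,170,60),(5,255,255))|cv2.inRange(h,(174,170,60),(180,255,255))
    N,L,S,C=cv2.connectedComponentsWithStats(m)
    for i in range(1,N):
        if S[i,4]>15: print(n,S[i],C[i],fix(n,*C[i],z))
E
```

```text
[ 0.37761185 -0.28989073  0.2726585 ] -0.0014993177089535452 [ 0.09862027 -0.26196445  1.6356893 ] [-6.83159443e-03 -8.54515743e-04 -9.99976299e-01]
shift [-0.0068  0.021   0.6632] turn [-0.0011  0.     -0.0003] j6 -1.174 dist mm 132.7 deg 0.4
top [130 122  48   5 175] [154.65714286 123.67428571] [0.83273674 0.503263   0.142     ]
side [332 108  16  25 135] [339.38518519 119.99259259] [0.81439917 0.39178045 0.142     ]
side [386 277   7   6  29] [389.20689655 278.82758621] [ 0.7442844  -0.14996591  0.142     ]
side [224 377  15  15 172] [230.89534884 383.77325581] [ 0.41904398 -0.28833759  0.142     ]
```

Request:
servo_tool:
  motion: [1,0,0,0.2,0,0,0,1,0,0,0.4,0,0,0,1,0,0,0.55,0,0,0,1,0,0,0.66,0,0,0,1,0,0,0.66,0,0,0]

```text
clock: 32.65
position: [0.3793, -0.29, 0.1384]
tool_rot: [-2.114, -2.312, 0.012]
contact_force: [-0.3, -0.3, 0.5]
grip_width: -0.004
```

Request:
servo_tool:
  motion: [1,-0.01,0.1,0,0,0,0,1,-0.02,0.2,0,0,0,0,1,-0.03,0.3,0,0,0,0,1,-0.035,0.38,0,0,0,0]

```text
clock: 33.15
position: [0.458, -0.2905, 0.1383]
tool_rot: [-2.115, -2.314, 0.011]
contact_force: [-0.9, -0.8, 0.1]
grip_width: -0.003
```

```bash
python3 - <<'E'
from h import *
s,p,r=st();print(p,s['contact_force'],r.apply([0,0,1])); 
go((.47,-.29,.14),1.66);go((.475,-.29,.14),1.66)
E
```

```text
[ 0.45796877 -0.29045818  0.1382514 ] [-0.9178573  -0.82589582  0.05741332] [-9.84785067e-03 -5.65136679e-04 -9.99951349e-01]
shift [-0.0031  0.06   -0.0093] turn [-0.0016 -0.0001  0.0001] j6 -1.219 dist mm 12.2 deg 0.6
shift [-0.0054  0.0849 -0.0096] turn [-0.0016 -0.0001  0.0001] j6 -1.219 dist mm 17.1 deg 0.6
```

Request:
servo_tool:
  motion: [1,0,0.03,0,0,0,0,1,0,0.05,0,0,0,0,1,0,0.065,0,0,0,0,1,0,0.075,0,0,0,0]

```text
clock: 33.65
position: [0.4707, -0.289, 0.1379]
tool_rot: [-2.112, -2.31, 0.015]
contact_force: [-7.3, -1.4, 2.3]
grip_width: 0.003
```

Request:
servo_tool:
  motion: [1,0,0.02,0,0,0,0,1,0,0.03,0,0,0,0,1,0,0.03,0,0,0,0]

```text
clock: 34.02
position: [0.471, -0.2889, 0.1379]
tool_rot: [-2.107, -2.302, 0.026]
contact_force: [-12.5, -2.6, 6.9]
grip_width: -0.001
```

The lever is at its stop (force rose to 12 N with no further travel). I'm backing off, rising, and checking everything.

Request:
servo_tool:
  motion: [1,0,-0.05,0,0,0,0,1,0.01,-0.15,0,0,0,0,1,0.02,-0.3,-0.05,0,0,0,1,0.02,-0.35,-0.3,0,0,0,1,0.02,-0.35,-0.5,0,0,0]

```text
clock: 34.65
position: [0.4034, -0.2914, 0.242]
tool_rot: [-2.11, -2.304, 0.024]
contact_force: [0.5, 0.3, 0.3]
grip_width: -0.001
```

Request:
servo_tool:
  motion: [1,0,-0.1,-0.3,0,0,0,1,0,-0.1,-0.4,0,0,0,1,0,-0.1,-0.4,0,0,0,1,0,-0.1,-0.4,0,0,0]

```text
clock: 35.15
position: [0.3851, -0.2928, 0.3213]
tool_rot: [-2.109, -2.303, 0.024]
contact_force: [-0.1, -0.4, -1.9]
grip_width: 0.002
```

```bash
python3 - <<'E'
from h import *
s,p,r=st();print(p,s['contact_force'],s['clock'],s['qvel'].round(3))
im=arm.snapshot('wrist')[:,:,::-1];t=arm.snapshot('top')[:,:,::-1];a=arm.snapshot('side')[:,:,::-1]
for n,i_ in(('top',t),('side',a)):
    h=cv2.cvtColor(i_,cv2.COLOR_BGR2HSV);m=cv2.inRange(h,(0,170,60),(5,255,255))|cv2.inRange(h,(174,170,60),(180,255,255))
    N,L,S,C=cv2.connectedComponentsWithStats(m)
    for i in range(1,N):
        if S[i,4]>15: print(n,S[i],C[i],fix(n,*C[i],.142))
H=np.zeros((600,800,3),np.uint8);H[:300,:400]=cv2.resize(t,(400,300));H[:300,400:]=cv2.resize(im,(400,300));H[300:,:600]=cv2.resize(a[320:420,200:400],(600,300),interpolation=2);cv2.imwrite('pics/f.png',H)
E
```

```text
[ 0.38513849 -0.29281338  0.32131215] [-0.09717244 -0.37259184 -1.85103155] 35.15 [-0.     0.018 -0.011  0.002 -0.006  0.002]
top [130 122  48   5 177] [154.4180791  123.70056497] [0.83266634 0.50400903 0.142     ]
side [332 108  16  25 134] [339.44776119 120.14179104] [0.81434654 0.39102433 0.142     ]
side [388 277   5   7  24] [389.66666667 279.25      ] [ 0.74477925 -0.15107508  0.142     ]
side [272 367  13  16 160] [278.  374.5] [ 0.49558876 -0.28913446  0.142     ]
```

View pics/f.png

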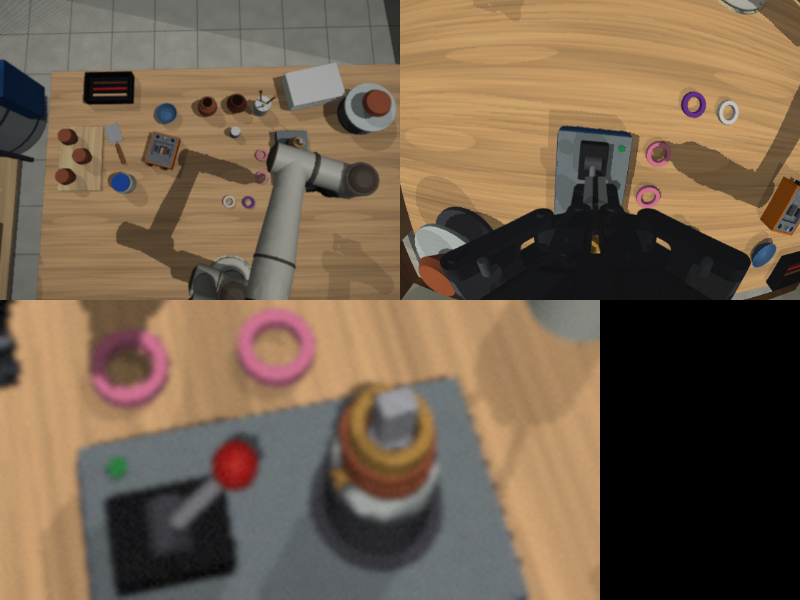

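The lever leans to the spindle: the knob moved 76.6 mm, against 76.7 mm expected for full travel. The stack is intact and the bystanders are in place.

```bash
python3 -c "
from cell import arm
print(arm.job_done())"
```

```text
the job is handed in; nothing more can be done
None
```

The job is done and handed in at about 35 s of robot time; `job_done` gives no verdict.

- **Mandrel:** I pulled it from the case and seated it. The flange stopped at the expected height, and the one dog in view sat in the slot.
- **Rings and collar:** The two terracotta rings on the table are on the post. Seen from above, each was about 2–3 mm off the axis. The brass collar lies level on top of them; I checked it in the pictures only, without measuring its offset.
- **Lever:** I pushed it to its stop. The knob travelled 76.6 mm, against 76.7 mm for full swing.
- **Last check:** The final pictures show the stack intact, the bystanders in place and the arm clear of everything.
- **Disagreements:** The top camera put the spindle axis about 4–6 mm from the wrist camera's reading; I used the wrist's, and the mandrel seated. A colour search for the collar failed at first because brass blended with the wooden table, so I tightened its limits.

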